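# Clear the lens turntable into the retinoscopy rack

### The job

The lenses on the turntable are held in by a counterweighted guard arm: slacken its left-hand-threaded clamp nut right off to its stop (clockwise, seen from above), then raise the guard arm past its balance point so that it rests fully open by itself, with nobody holding it. File every lens upright in a slot of the rack, foot down on the slot floor, setting it down and not dropping it. Last of all, with the arm left open, do the clamp nut up tight again, and leave the other instruments on the table where they are.

Things in the scene. Friction and masses are not known exactly. Their poses are not given: they have to be found in the camera images.
- stand: fixed stand: aluminium turntable (does not turn) on a dark base plate. Origin on the table under the turntable's axis, z up; its points share its axes. Plate x -100 to 140, y -205 to 135 mm; disc 230 mm in diameter. The clamp nut's post is at x 0, y -165 mm, the guard arm's hinge at x 105, z 128 mm between two cheeks (y -30 to 30, up to z 141 mm)
- notch_bar (a point): middle of the top (34 mm above the table) of the notched bar on the turntable, 180 mm along the stand's y, 75 mm wide. Four notches at y = -69, -23, 23, 69 mm, each 51 (x) by 11 (y) mm, 18 mm deep; lenses stand in them with their width along x
- guard_hinge (a point): point on the guard arm's hinge line (parallel to the stand's y), in the arm's middle plane. From it the arm, a bar 14 mm wide, points to the stand's -x when shut. Its crossbar (along y, 200 mm long) is 105 mm out, 7 mm above the lens tabs; its T-handle 170 mm out
- guard_arm (a joint): angle of the counterweighted guard arm: 0 = shut (level over the lenses), grows as the handle end rises, 1.75 = open stop, leaning back a little past upright. Let go below about 0.8 rad it falls shut; beyond that its brass counterweight carries it gently to the open stop. Lifting takes under 3 N at the handle
- guard_handle (a point): middle of the arm's black T-handle: a round bar of 16 mm diameter, 120 mm long, parallel to the stand's y, 128 mm above the table when shut. The arm joins it in the middle, so pinch it 25 to 50 mm to either side. It may turn in the fingers as the arm swings
- clamp_nut (a joint): turn of the brass clamp nut, LEFT-HAND thread: 0 = tight stop, grows as it is turned clockwise seen from above (loosening), 2.4 = slack stop. Turned the wrong way it only meets the tight stop. Starts at 0 to 0.15, turns stiffly (0.06 N m), stays where left, does not rise. A keeper tongue under it blocks the end of the arm's crossbar until it has turned some 0.8 rad
- nut_grip (a point): on the nut's vertical axis at mid-height of its wing (brass bar 70 long x 12 wide x 26 mm high), 170 mm above the table. At joint value 0 the wing lies along the stand's y, and the steel tongue (14 mm wide, 83 mm long, its top 27 mm below this point) points to +y under it; both turn with the nut
- lens1: chrome-rimmed lens, upright in a turntable notch at the start, 102 mm tall, 56 to 91 g. Origin: centre of its flat foot's underside; z up the lens, x across its width, y through its thickness. Foot 44 wide x 8 thick to z 16; rim 60 diameter, 6 thick, centred at z 40; flat tab 24 wide x 9 thick from z 68 to 102 mm, to be pinched through its thickness. Two to four lenses are present
- lens2: chrome-rimmed lens, upright in a turntable notch at the start, 102 mm tall, 56 to 91 g. Origin: centre of its flat foot's underside; z up the lens, x across its width, y through its thickness. Foot 44 wide x 8 thick to z 16; rim 60 diameter, 6 thick, centred at z 40; flat tab 24 wide x 9 thick from z 68 to 102 mm, to be pinched through its thickness. Two to four lenses are present
- lens3: chrome-rimmed lens, upright in a turntable notch at the start, 102 mm tall, 56 to 91 g. Origin: centre of its flat foot's underside; z up the lens, x across its width, y through its thickness. Foot 44 wide x 8 thick to z 16; rim 60 diameter, 6 thick, centred at z 40; flat tab 24 wide x 9 thick from z 68 to 102 mm, to be pinched through its thickness. Two to four lenses are present
- lens4: chrome-rimmed lens, upright in a turntable notch at the start, 102 mm tall, 56 to 91 g. Origin: centre of its flat foot's underside; z up the lens, x across its width, y through its thickness. Foot 44 wide x 8 thick to z 16; rim 60 diameter, 6 thick, centred at z 40; flat tab 24 wide x 9 thick from z 68 to 102 mm, to be pinched through its thickness. Two to four lenses are present
- rack: loose grey lens rack, 210 (x) x 90 (y) x 48 mm high, with a walnut lug (30 wide) out to x 150 mm, 0.7 to 1.2 kg. Origin: centre of its underside, z up. Four slots at x = -75, -25, 25, 75 mm, y = 0, each 15 mm (x) by 71 mm (y), 40 mm deep, floor at z 8 mm. A lens goes in with its width along the rack's y and may lean a little
- occluder: bone-coloured plastic occluder lying flat, 170 mm long, 6 mm thick; leave alone. Origin 50 mm from the middle of its round paddle (which is at x 50 mm)
- lens_measure: round brass lens measure, 52 mm diameter, 14 mm thick; leave alone. Origin under its dial
- retinoscope: walnut-handled retinoscope lying, 170 mm long; leave alone. Origin 30 mm from the middle of its handle
- penlight: steel penlight lying, 130 mm; leave alone. Origin under its middle
- pd_ruler: white plastic ruler, 170 mm; leave alone. Origin under its middle
- cotton_pot: white ceramic pot, 70 mm across and high; leave alone. Origin under its middle
Things that resemble listed ones, but are neither listed nor needed, are in the scene too. What is shaped like the lens1 but yellow is not meant.

How it is judged:
By the outcome, as a careful person would: the job done as asked, in the order asked, and still so for the second after the job is handed in, with the robot touching nothing.
Of lens1, lens2, lens3, lens4 only 2 to 4 are there at a start; the rules pass over those that are not, and their reading is None.
At some moment in a run one of rack may be knocked a few centimetres aside while the robot is not near it.
It also fails if it takes over 210 s, if anything falls off the work surface, if the arm or the gripper's body presses on something with over 40 N, if the wrist force passes 120 N, or if a joint passes its speed limit or range.

### The arm

A 6-joint arm with a two-finger parallel gripper is mounted at the origin on the work surface. World frame = base frame: x ahead of the robot, y to its left, z up, the work surface at z = 0. Lengths are in m, angles in rad, forces in N, time in s.
With the tool pointing down it reaches from about 0.225 to 0.875 m from the base axis. Payload 3.4 kg.
Tool frame: the origin (TCP) lies at the very end of the fingers, on their centre line; the grasp point (between the pads) lies 19 mm behind it; z points along the fingers, y is the line along which they close (so a half turn about z gives the same grasp; the last joint's range is limited). The gripper opens to 85 mm and grips with 20 to 120 N. Pads are 22 mm wide; open, the fingers measure 114 mm over their backs; the gripper's body (76 mm by 85 mm) begins 54 mm behind the grasp point. The pads swing forward as they close: fully open they stand 13 mm farther back than shut.
Start: joints at [-0.121, 0.276, 1.505, -0, 1.361, -0.121], TCP at [0.575, -0, 0.231] pointing down, gripper open.
Joint ranges: [-2.89, 2.89], [-0.75, 2.08], [0.22, 2.7], [-1.18, 4.32], [0.11, 2.71], [-2.7, 2.7]. Speed limits (rad/s): [2.57, 2.57, 3.14, 3.14, 3.14, 3.14].

### API

Orientations are given as a unit quaternion [w, x, y, z].
In Python, from cell import status, optics, arm gives the robot as it stands. The module is installed in compiled form; this text tells all that it offers.
- The arm moves only by the tool servo_tool, never from a script. Its argument "targets" is a list of rows, each an object with "dp": the shift along the tool's x, y, z in mm, a list of three; "rot": the turn, a rotation vector about the tool's x, y, z in rad, a list of three; "fingers": the finger opening in mm, from 0 to 85.4. In form: [{"dp": [tx, ty, tz], "rot": [ax, ay, az], "fingers": fingers}, ...]. A call has 1 to 10 rows; each row is the pose to reach, as a shift and turn from the pose commanded when the call began, along the tool's axes at that moment; what a row does not reach only later rows make up. A row lasts 1/8 s, in which the tool goes at most 62.5 mm and 10.7 degrees, less where a joint would pass 70% of its speed; a pose out of reach is approached as far as the arm can. A call with a gripper value outside its range is refused whole. The fingers move at their own pace and stop on an object; "squeeze" is the grip in N (left out, the last holds). Time passes only in rows, so rows that repeat a pose let the fingers close. It gives the time, the measured TCP pose, the force, the opening and the grip force at its end, in the units of the state.
- status.get_state(): the state, without advancing time (a new reading comes with each control period).
- optics.capture(name): name is "scene" or "side" or "wrist"; returns the picture (400x640x3 uint8, red, green, blue); there is no depth.
- optics.get_calibration(name): a dict with "fx", "fy", "cx", "cy" (pixels), "rvec" (rotation vector, rad) and "tvec" (3), from world to camera coordinates, as OpenCV has them. Camera axes: x right, y down, z forward; pixel columns grow to the right and rows downward; lengths in m; the calibration is good to about 2 mm. The wrist camera is an equidistant fisheye: a pixel r from the principal point sees the ray r / f radians off the axis. A picture is of the moment at which its call begins: read the wrist's pose just before it. get_calibration takes no time and is no camera call; for the wrist camera it gives the pose at the moment of the call.
- arm.finish_job(): hands the job in; it is judged then, once.
The state is a dict: "t": time; "q": joint angles; "dq": joint speeds; "effort": joint torques, N m; "eef_pos": TCP position; "eef_rot": TCP orientation; "wrist_force": force on the tool from outside, world axes, zero at the start; "wrist_torque": the same for the moment, N m; "width": finger opening in m; "grasp_force": force on a finger pad.
Only numpy, scipy, OpenCV 4.12 (cv2) and the standard library are available. Lean on these libraries where they do the work, as an engineer would, in place of code of your own. Each camera call takes 0.05 s, during which the arm holds its last target. There are 200 camera calls.

## Working session

There is one attempt and no reset: what is moved stays moved. The work goes in short steps, Python scripts to look and compute and a tool call to move; the robot and the scene stay as the last step left them, time stands still between calls to the robot, and variables do not carry over. Pictures are saved under pics/ and viewed, at most 16 in all, crops included, and the job is handed in when it is done.

Besides the shell and the picture viewer there is one more tool, called as name(argument=value, ...) on one line, values as JSON. servo_tool: Moves the arm, as the interface text tells. Its arguments: {"type":"object","properties":{"targets":{"type":"array"},"squeeze":{"type":"number"}},"required":["targets"]}

```bash
mkdir -p pics
cat > h.py <<'E'
import numpy as np, cv2
from scipy.spatial.transform import Rotation as R
from cell import status, optics, arm
def cap(n,f=None):
    im=optics.capture(n)
    if f: cv2.imwrite('pics/'+f,cv2.cvtColor(im,cv2.COLOR_RGB2BGR))
    return im
def cal(n):
    c=optics.get_calibration(n); Rm=cv2.Rodrigues(np.array(c['rvec'],float))[0]; t=np.array(c['tvec'],float).ravel()
    return c,Rm,t
def ray(n,u,v,C=None):
    c,Rm,t=C or cal(n)
    a=np.array([(u-c['cx'])/c['fx'],(v-c['cy'])/c['fy']])
    if n=='wrist':
        r=np.hypot(*a); d=np.array([*(a/max(r,1e-9)*np.sin(r)),np.cos(r)])
    else: d=np.array([*a,1.])
    return -Rm.T@t, Rm.T@(d/np.linalg.norm(d))
def onz(n,u,v,z,C=None):
    o,d=ray(n,u,v,C); return o+d*(z-o[2])/d[2]
def proj(n,P,C=None):
    c,Rm,t=C or cal(n); p=Rm@np.array(P)+t
    if n=='wrist':
        th=np.arctan2(np.hypot(p[0],p[1]),p[2]); k=p[:2]/max(np.hypot(p[0],p[1]),1e-9)*th
    else: k=p[:2]/p[2]
    return np.array([c['cx']+c['fx']*k[0],c['cy']+c['fy']*k[1]])
def tri(obs):
    A=np.zeros((3,3));b=np.zeros(3)
    for o,d in obs:
        M=np.eye(3)-np.outer(d,d);A+=M;b+=M@o
    return np.linalg.solve(A,b)
def st():
    s=status.get_state()
    print('t',round(s['t'],2),'p',np.round(s['eef_pos'],4),'q',np.round(s['eef_rot'],3),'j',np.round(s['q'],2),'F',np.round(s['wrist_force'],1),'w',round(s['width'],4),'g',round(s['grasp_force'],1)); return s
def togo(target,yaw=None):
    """tool-frame dp mm and rotvec to reach world target with tool pointing down, tool y at world yaw angle"""
    s=status.get_state(); q=s['eef_rot']; Rt=R.from_quat([q[1],q[2],q[3],q[0]])
    dp=Rt.inv().apply(np.array(target)-s['eef_pos'])*1000
    out=[np.round(dp,1)]
    if yaw is not None:
        best=None
        for k in (0,np.pi):
            a=yaw+k; y=np.array([np.cos(a),np.sin(a),0]); z=np.array([0,0,-1.]); x=np.cross(y,z)
            rv=(Rt.inv()*R.from_matrix(np.c_[x,y,z])).as_rotvec()
            if best is None or np.linalg.norm(rv)<np.linalg.norm(best): best=rv
        out.append(np.round(best,3))
    print('togo',*out); return out
E
python3 - <<'E'
from h import *
s=st()
for n in('scene','side','wrist'):
    cap(n,n+'0.png'); c,Rm,t=cal(n); print(n,c['fx'],c['cx'],c['cy'],-Rm.T@t,Rm[2])
E
```

```text
t 0.0 p [5.745e-01 1.000e-04 2.304e-01] q [-0.001  0.707  0.707 -0.001] j [-0.12  0.28  1.51 -0.    1.36 -0.12] F [0.2 0.6 0.5] w 0.0855 g 0.0
scene 364.5219512323013 318.6358329150444 199.87764723564587 [ 1.02798974 -0.68300683  0.70197703] [-0.49379584  0.62448987 -0.60512649]
side 454.0588855547181 326.47982621672037 204.93702147627096 [-0.28004116 -0.47688191  1.09929464] [ 0.62105179  0.30457563 -0.7221692 ]
wrist 309.70691628693146 319.3347993979271 197.44358527623115 [0.57346534 0.08335062 0.37229879] [-0.00132715 -0.32547985 -0.94554805]
```

View pics/scene0.png

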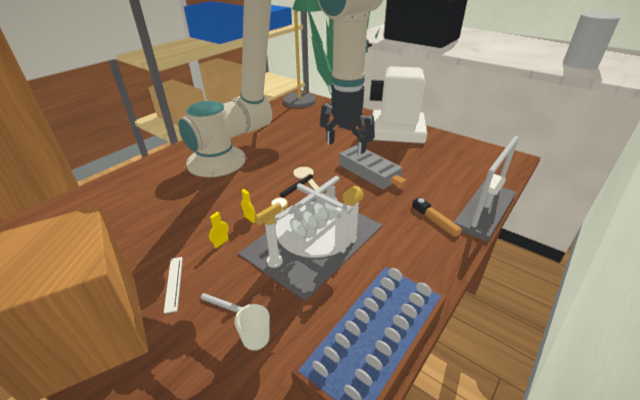

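View pics/side0.png

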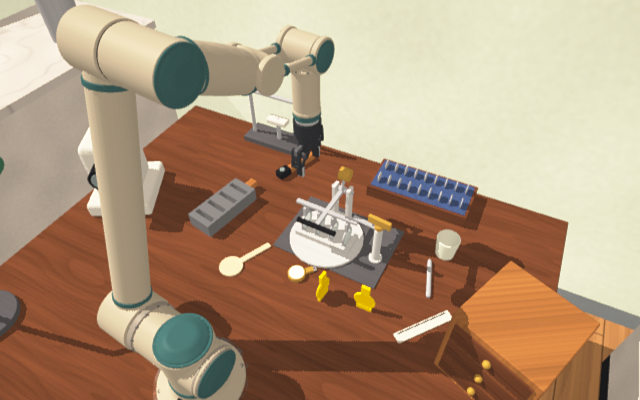

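View pics/wrist0.png

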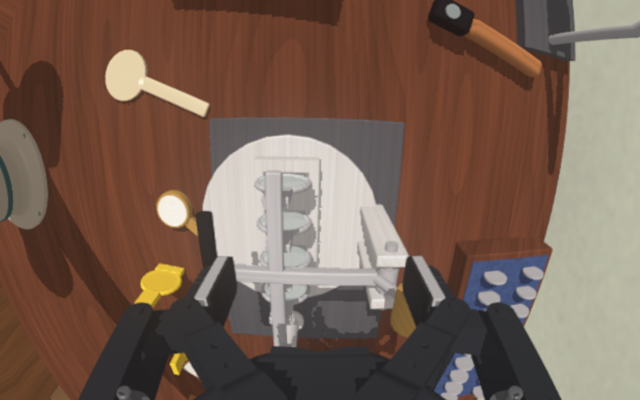

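The pictures show the stand with four lenses under the guard at side (330,230), the handle at (318,227), and the nut wing at side (380,222) and scene (269,213). The rack is at side (223,207) and scene (370,167). I'll zoom in on both.

Run:
```python
import cv2,numpy as np
a=cv2.imread('pics/scene0.png')[135:305,230:430];b=cv2.imread('pics/side0.png')[155:295,180:420]
a=cv2.resize(a,None,fx=3.3,fy=3.3,interpolation=cv2.INTER_CUBIC)[:, :]
cv2.imwrite('pics/scene0c.png',a)
b=cv2.resize(b,None,fx=3.3,fy=3.3,interpolation=cv2.INTER_CUBIC); cv2.imwrite('pics/side0c.png',b); print(a.shape,b.shape)
```

```text
(561, 660, 3) (462, 792, 3)
```

View pics/scene0c.png

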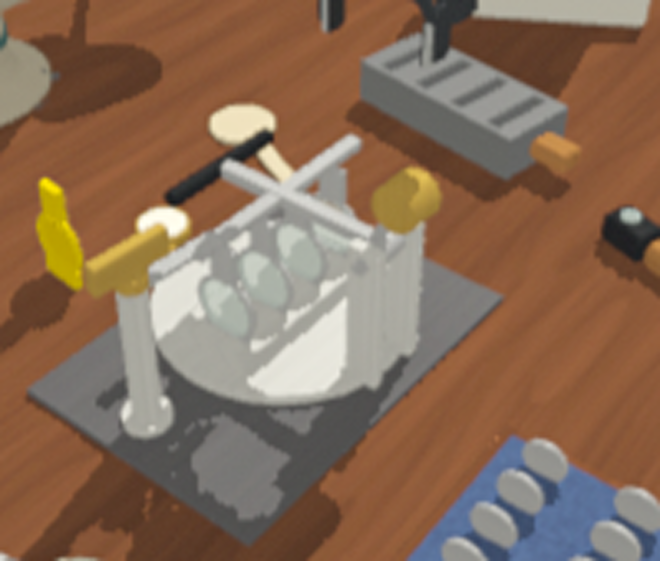

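View pics/side0c.png

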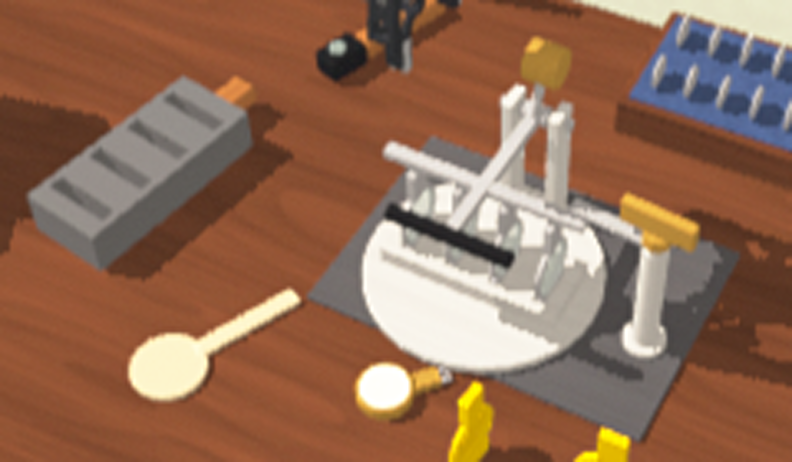

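```bash
cat > fit.py <<'E'
from h import *
from scipy.optimize import least_squares
SC=cal('scene');SD=cal('side')
def s(u,v): return ('scene',230+u/3.3-.35,135+v/3.3-.35)
def d(u,v): return ('side',180+u/3.3-.35,155+v/3.3-.35)
def fit(obs,x0):
    def f(p):
        r=[]
        c,sn=np.cos(p[2]),np.sin(p[2])
        for (n,u,v),P in obs:
            P=np.array(P)/1e3; W=[p[0]+c*P[0]-sn*P[1],p[1]+sn*P[0]+c*P[1],P[2]]
            r+=list(proj(n,W,SC if n=='scene' else SD)-[u,v])
        return np.array(r)
    q=least_squares(f,x0,loss='soft_l1'); print(np.round(q.x,4)); print(np.round(f(q.x).reshape(-1,2),1).tolist()); return q.x
E
python3 - <<'E'
from fit import *
zp=8
fit([(d(435,138),(140,135,zp)),(d(308,297),(-100,135,zp)),(d(642,438),(-100,-205,zp)),(d(738,255),(140,-205,zp)),
(s(30,393),(-100,-205,zp)),(s(250,543),(140,-205,zp)),(s(500,298),(140,135,zp)),
(d(390,212),(-65,60,128)),(d(512,259),(-65,-60,128)),(s(172,195),(-65,-60,128)),(s(268,138),(-65,60,128)),
(d(659,221),(0,-165,170)),(s(127,260),(0,-165,170))],[.6,-.05,0])
fit([(d(30,198),(-105,45,48)),(d(183,78),(105,45,48)),(d(250,112),(105,-45,48)),(d(98,238),(-105,-45,48)),
(s(362,62),(-105,-45,48)),(s(508,145),(105,-45,48)),(s(568,106),(105,45,48))],[.5,.3,.3])
E
```

```text
[ 0.5343 -0.078  -0.0249]
[[-1.0, -1.8], [-0.3, -1.1], [0.1, -0.4], [1.3, -2.0], [-2.3, -1.2], [-0.7, -0.1], [0.8, -1.2], [-0.1, -0.6], [0.1, -0.1], [-1.1, 1.9], [-0.8, -0.5], [0.6, -0.9], [-0.2, -0.8]]
[ 0.4928  0.2748 -0.1698]
[[0.1, -0.5], [0.4, -0.9], [-0.1, -0.4], [-0.3, 0.1], [-1.5, 0.1], [0.3, -1.2], [-0.6, 0.3]]
```

servo_tool(targets=[{"dp": [0, -40, -10], "rot": [0, 0, 0], "fingers": 60}, {"dp": [-60, -44, -10], "rot": [0, 0, 0.02], "fingers": 60}, {"dp": [-120, -44, -10], "rot": [0, 0, 0.05], "fingers": 60}, {"dp": [-180, -44, -10], "rot": [0, 0, 0.08], "fingers": 60}, {"dp": [-243, -44, 0], "rot": [0, 0, 0.1], "fingers": 60}, {"dp": [-243, -44, 0], "rot": [0, 0, 0.1], "fingers": 60}, {"dp": [-243, -44, 0], "rot": [0, 0, 0.1], "fingers": 60}])

```text
t: 1.02
eef_pos: [0.5306, -0.2428, 0.2308]
eef_rot: [-0.001, 0.742, 0.671, 0.0]
wrist_force: [0.6, 0.2, -1.4]
width: 0.0599
grasp_force: 0.0
```

Run:
```python
from h import *
st(); C=cal('wrist'); cap('wrist','w1.png'); np.save('w1.npy',np.r_[C[1].ravel(),C[2]])
print(proj('wrist',[.530,-.243,.183],C),proj('wrist',[.530,-.243,.170],C))
```

```text
t 1.02 p [ 0.5306 -0.2428  0.2308] q [-0.001  0.742  0.671  0.   ] j [-0.55  0.29  1.49  0.    1.37 -0.45] F [ 0.6  0.2 -1.4] w 0.0599 g 0.0
[320.38177926 223.39154093] [320.34617087 215.99370248]
```

View pics/w1.png

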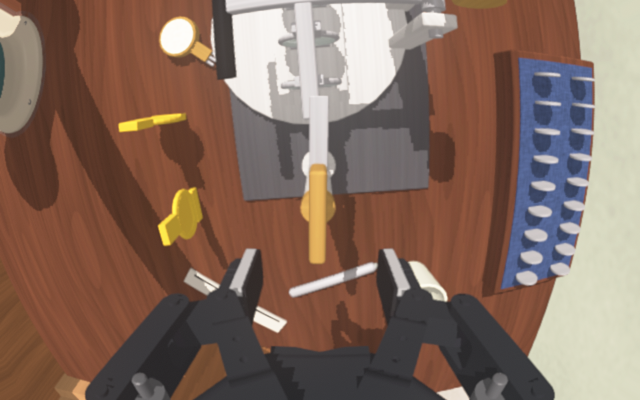

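The wing runs from (318,168) to (318,263), centred and aligned with the tool. I'll descend and grip it.

servo_tool(targets=[{"dp": [0, -1, 40], "rot": [0, 0, 0], "fingers": 60}, {"dp": [0, -1, 77], "rot": [0, 0, 0], "fingers": 40}, {"dp": [0, -1, 77], "rot": [0, 0, 0], "fingers": 8}, {"dp": [0, -1, 77], "rot": [0, 0, 0], "fingers": 8}, {"dp": [0, -1, 77], "rot": [0, 0, 0], "fingers": 8}, {"dp": [0, -1, 77], "rot": [0, 0, 0], "fingers": 8}, {"dp": [0, -1, 77], "rot": [0, 0, 0], "fingers": 8}], squeeze=70)

```text
t: 1.95
eef_pos: [0.5293, -0.2401, 0.1527]
eef_rot: [-0.003, 0.742, 0.671, 0.001]
wrist_force: [2.2, 5.6, -21.0]
width: 0.0198
grasp_force: 69.2
```

servo_tool(targets=[{"dp": [0, 0, 0], "rot": [0, 0, 0], "fingers": 8}, {"dp": [0, 0, 0], "rot": [0, 0, 0], "fingers": 8}])

```text
t: 2.2
eef_pos: [0.5293, -0.2401, 0.1527]
eef_rot: [-0.003, 0.742, 0.671, 0.001]
wrist_force: [3.3, 5.7, -19.3]
width: 0.0201
grasp_force: 69.2
```

Run:
```python
from h import *
st(); a=cap('wrist'); b=cap('side'); c=cap('scene'); st()
A=cv2.resize(a[100:350,200:440],None,fx=2,fy=2);B=cv2.resize(b[150:275,320:440],None,fx=4,fy=4,interpolation=2)
cv2.imwrite('pics/g1.png',np.hstack([A,B[:500,:300]])[:,:,::-1])
```

```text
t 2.2 p [ 0.5293 -0.2401  0.1527] q [-0.003  0.742  0.671  0.001] j [-0.55  0.34  1.61  0.    1.19 -0.45] F [  3.3   5.7 -19.3] w 0.0201 g 69.2
t 2.35 p [ 0.5293 -0.2401  0.1527] q [-0.003  0.742  0.671  0.001] j [-0.55  0.34  1.61  0.    1.19 -0.45] F [  3.    6.2 -20.7] w 0.0201 g 69.2
```

View pics/g1.png

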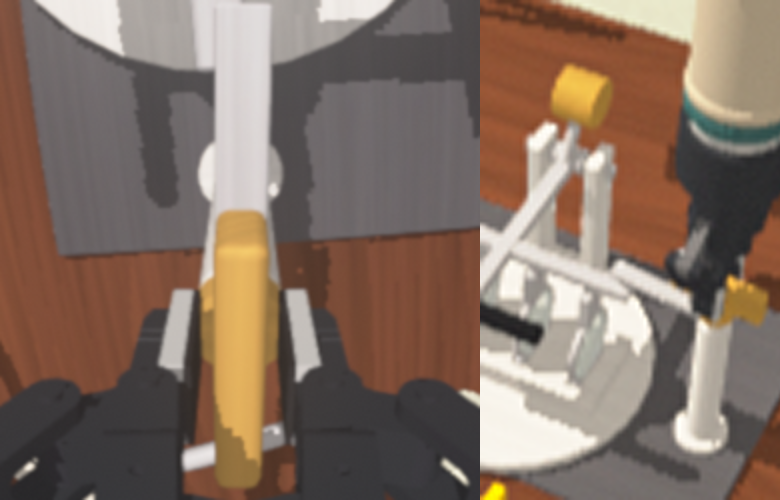

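The tips are resting on the wider hub under the wing. I'll open, raise 9 mm and grip again.

servo_tool(targets=[{"dp": [0, 0, 0], "rot": [0, 0, 0], "fingers": 35}, {"dp": [0, 0, -9], "rot": [0, 0, 0], "fingers": 35}, {"dp": [0, 0, -9], "rot": [0, 0, 0], "fingers": 35}, {"dp": [0, 0, -9], "rot": [0, 0, 0], "fingers": 6}, {"dp": [0, 0, -9], "rot": [0, 0, 0], "fingers": 6}, {"dp": [0, 0, -9], "rot": [0, 0, 0], "fingers": 6}, {"dp": [0, 0, -9], "rot": [0, 0, 0], "fingers": 6}])

```text
t: 3.22
eef_pos: [0.5291, -0.2434, 0.1647]
eef_rot: [0.0, 0.742, 0.671, -0.001]
wrist_force: [-3.9, -0.2, 7.0]
width: 0.0099
grasp_force: 69.8
```

servo_tool(targets=[{"dp": [0, 0, 0], "rot": [0, 0, 0.15], "fingers": 6}, {"dp": [0, 0, 0], "rot": [0, 0, 0.3], "fingers": 6}, {"dp": [0, 0, 0], "rot": [0, 0, 0.45], "fingers": 6}, {"dp": [0, 0, 0], "rot": [0, 0, 0.6], "fingers": 6}, {"dp": [0, 0, 0], "rot": [0, 0, 0.75], "fingers": 6}, {"dp": [0, 0, 0], "rot": [0, 0, 0.9], "fingers": 6}, {"dp": [0, 0, 0], "rot": [0, 0, 1.05], "fingers": 6}, {"dp": [0, 0, 0], "rot": [0, 0, 1.2], "fingers": 6}])

```text
t: 4.22
eef_pos: [0.5282, -0.2426, 0.1647]
eef_rot: [-0.0, 0.991, 0.133, -0.001]
wrist_force: [-4.5, 1.9, 9.6]
width: 0.01
grasp_force: 70.1
```

Run:
```python
from h import *
s=st();print(s['wrist_torque'])
```

```text
t 4.22 p [ 0.5282 -0.2426  0.1647] q [-0.     0.991  0.133 -0.001] j [-0.55  0.33  1.6  -0.    1.22  0.76] F [-4.5  1.9  9.6] w 0.01 g 70.1
[0.30079671 0.82898    0.05191755]
```

servo_tool(targets=[{"dp": [0, 0, 0], "rot": [0, 0, 0.15], "fingers": 6}, {"dp": [0, 0, 0], "rot": [0, 0, 0.3], "fingers": 6}, {"dp": [0, 0, 0], "rot": [0, 0, 0.45], "fingers": 6}, {"dp": [0, 0, 0], "rot": [0, 0, 0.6], "fingers": 6}, {"dp": [0, 0, 0], "rot": [0, 0, 0.75], "fingers": 6}, {"dp": [0, 0, 0], "rot": [0, 0, 0.9], "fingers": 6}, {"dp": [0, 0, 0], "rot": [0, 0, 1.05], "fingers": 6}, {"dp": [0, 0, 0], "rot": [0, 0, 1.15], "fingers": 6}, {"dp": [0, 0, 0], "rot": [0, 0, 1.2], "fingers": 6}, {"dp": [0, 0, 0], "rot": [0, 0, 1.2], "fingers": 6}])

```text
t: 5.48
eef_pos: [0.5285, -0.2415, 0.1647]
eef_rot: [0.0, 0.895, -0.446, -0.001]
wrist_force: [-4.0, 3.8, 9.3]
width: 0.0101
grasp_force: 79.0
```

Run:
```python
from h import *
s=st();print(s['wrist_torque'])
```

```text
t 5.47 p [ 0.5285 -0.2415  0.1647] q [ 0.     0.895 -0.446 -0.001] j [-0.55  0.33  1.6  -0.    1.22  1.95] F [-4.   3.8  9.3] w 0.0101 g 79.0
[0.68764893 0.71319839 1.47028012]
```

servo_tool(targets=[{"dp": [0, 0, 0], "rot": [0, 0, -0.03], "fingers": 40}, {"dp": [0, 0, 0], "rot": [0, 0, -0.05], "fingers": 40}, {"dp": [0, 0, -40], "rot": [0, 0, -0.05], "fingers": 40}, {"dp": [0, 0, -70], "rot": [0, 0, -0.2], "fingers": 60}, {"dp": [0, 0, -80], "rot": [0, 0, -0.38], "fingers": 60}, {"dp": [0, 0, -80], "rot": [0, 0, -0.56], "fingers": 60}, {"dp": [0, 0, -80], "rot": [0, 0, -0.74], "fingers": 60}, {"dp": [0, 0, -80], "rot": [0, 0, -0.92], "fingers": 60}, {"dp": [0, 0, -80], "rot": [0, 0, -1.1], "fingers": 60}, {"dp": [0, 0, -80], "rot": [0, 0, -1.28], "fingers": 60}])

```text
t: 6.72
eef_pos: [0.5301, -0.2431, 0.2429]
eef_rot: [-0.0, 0.984, 0.177, -0.0]
wrist_force: [-0.5, 0.6, -0.7]
width: 0.0604
grasp_force: 0.0
```

Run:
```python
from h import *
st();togo([.4702,-.0394,.20],-.025)
```

```text
t 6.72 p [ 0.5301 -0.2431  0.2429] q [-0.     0.984  0.177 -0.   ] j [-0.55  0.28  1.47  0.    1.39  0.66] F [-0.5  0.6 -0.7] w 0.0604 g 0.0
togo [  15.1 -211.8   43. ] [-0.    -0.    -1.189]
```

servo_tool(targets=[{"dp": [5, -40, 0], "rot": [0, 0, -0.17], "fingers": 60}, {"dp": [8, -80, 0], "rot": [0, 0, -0.34], "fingers": 60}, {"dp": [10, -120, 0], "rot": [0, 0, -0.51], "fingers": 60}, {"dp": [12, -160, 0], "rot": [0, 0, -0.68], "fingers": 60}, {"dp": [15, -200, 10], "rot": [0, 0, -0.85], "fingers": 60}, {"dp": [15, -212, 30], "rot": [0, 0, -1.02], "fingers": 60}, {"dp": [15, -212, 43], "rot": [0, 0, -1.19], "fingers": 60}, {"dp": [15, -212, 43], "rot": [0, 0, -1.19], "fingers": 60}])

```text
t: 7.72
eef_pos: [0.4706, -0.0384, 0.1994]
eef_rot: [-0.001, 0.718, 0.696, -0.001]
wrist_force: [-0.8, 0.4, 0.4]
width: 0.0601
grasp_force: 0.0
```

Run:
```python
from h import *
st(); C=cal('wrist'); a=cap('wrist','w2.png')
for y in(-60,37,60): 
    print(proj('wrist',[.5343-.065+.0249*y/1e3,-.078+.0016+y/1e3,.128],C).round(1))
b=cap('side','side1.png')
A=cv2.resize(b[170:275,270:430],None,fx=2.5,fy=2.5,interpolation=2)
o=np.zeros((400,780,3),np.uint8);o[:,:380]=a[:,130:510];o[:262,380:780]=A
cv2.imwrite('pics/w2c.png',o[:,:,::-1])
```

```text
t 7.72 p [ 0.4706 -0.0384  0.1994] q [-0.001  0.718  0.696 -0.001] j [-0.23  0.14  1.76 -0.    1.24 -0.2 ] F [-0.8  0.4  0.4] w 0.0601 g 0.0
[321.3 313.2]
[320.9 211.4]
[320.7 181.5]
```

View pics/w2c.png

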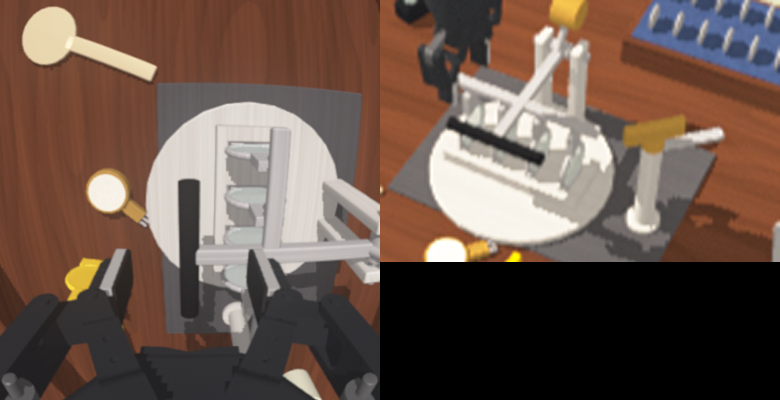

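The tongue is clear, and the handle is at u 318, rows 180–315, as predicted. Now I'll pinch it.

servo_tool(targets=[{"dp": [0, -1, 50], "rot": [0, 0, 0], "fingers": 50}, {"dp": [0, -1, 90], "rot": [0, 0, 0], "fingers": 40}, {"dp": [0, -1, 90], "rot": [0, 0, 0], "fingers": 12}, {"dp": [0, -1, 90], "rot": [0, 0, 0], "fingers": 12}, {"dp": [0, -1, 90], "rot": [0, 0, 0], "fingers": 12}, {"dp": [0, -1, 90], "rot": [0, 0, 0], "fingers": 12}], squeeze=30)

```text
t: 8.57
eef_pos: [0.4698, -0.0388, 0.1111]
eef_rot: [0.0, 0.718, 0.696, -0.0]
wrist_force: [-4.6, -0.9, -1.0]
width: 0.0148
grasp_force: 29.7
```

Run:
```python
from h import *
s=st()
# arc rows in tool frame: from angle 0 (now) about hinge 170 mm; stand x dir = tool y (approx), up = -tool z
for a in np.linspace(0,1.68,19)[1:]:
    print([0,round(170*(1-np.cos(a))),-round(170*np.sin(a))],end=' ')
```

```text
t 8.57 p [ 0.4698 -0.0388  0.1111] q [ 0.     0.718  0.696 -0.   ] j [-0.23  0.23  1.9  -0.    1.01 -0.2 ] F [-4.6 -0.9 -1. ] w 0.0148 g 29.7
[0, 1, -16] [0, 3, -32] [0, 7, -47] [0, 12, -62] [0, 18, -76] [0, 26, -90] [0, 35, -103] [0, 45, -115] [0, 57, -127] [0, 69, -137] [0, 82, -145] [0, 96, -153] [0, 111, -159] [0, 126, -164] [0, 141, -168] [0, 157, -169] [0, 173, -170] [0, 189, -169]
```

servo_tool(targets=[{"dp": [0, 1, -16], "rot": [0, 0, 0], "fingers": 12}, {"dp": [0, 3, -32], "rot": [0, 0, 0], "fingers": 12}, {"dp": [0, 7, -47], "rot": [0, 0, 0], "fingers": 12}, {"dp": [0, 12, -62], "rot": [0, 0, 0], "fingers": 12}, {"dp": [0, 18, -76], "rot": [0, 0, 0], "fingers": 12}, {"dp": [0, 26, -90], "rot": [0, 0, 0], "fingers": 12}, {"dp": [0, 35, -103], "rot": [0, 0, 0], "fingers": 12}, {"dp": [0, 45, -115], "rot": [0, 0, 0], "fingers": 12}, {"dp": [0, 57, -127], "rot": [0, 0, 0], "fingers": 12}, {"dp": [0, 69, -137], "rot": [0, 0, 0], "fingers": 12}])

```text
t: 9.82
eef_pos: [0.5344, -0.0406, 0.2503]
eef_rot: [-0.003, 0.718, 0.696, -0.003]
wrist_force: [-15.8, -0.5, 15.8]
width: 0.0145
grasp_force: 29.3
```

servo_tool(targets=[{"dp": [0, 0, -6], "rot": [0, 0, 0], "fingers": 12}, {"dp": [0, 15, -16], "rot": [0, 0, 0], "fingers": 12}, {"dp": [0, 30, -23], "rot": [0, 0, 0], "fingers": 12}, {"dp": [0, 46, -30], "rot": [0, 0, 0], "fingers": 12}])

```text
t: 10.32
eef_pos: [0.5857, -0.0421, 0.2795]
eef_rot: [0.001, 0.718, 0.696, 0.001]
wrist_force: [-2.3, -0.3, 4.4]
width: 0.0146
grasp_force: 31.3
```

servo_tool(targets=[{"dp": [0, 17, -5], "rot": [0, 0, 0], "fingers": 12}, {"dp": [0, 35, -7], "rot": [0, 0, 0], "fingers": 12}, {"dp": [0, 52, -9], "rot": [0, 0, 0], "fingers": 12}, {"dp": [0, 66, -8], "rot": [0, 0, 0], "fingers": 12}, {"dp": [0, 66, -8], "rot": [0, 0, 0], "fingers": 12}])

```text
t: 10.95
eef_pos: [0.6541, -0.044, 0.287]
eef_rot: [0.002, 0.718, 0.696, 0.002]
wrist_force: [1.2, -0.1, 6.4]
width: 0.0146
grasp_force: 31.8
```

servo_tool(targets=[{"dp": [0, 0, 0], "rot": [0, 0, 0], "fingers": 60}, {"dp": [0, 6, 0], "rot": [0, 0, 0], "fingers": 70}, {"dp": [0, 10, 0], "rot": [0, 0, 0], "fingers": 75}, {"dp": [0, 10, -30], "rot": [0, 0, 0], "fingers": 75}, {"dp": [0, 10, -70], "rot": [0, 0, 0], "fingers": 75}, {"dp": [0, -50, -70], "rot": [0, 0, 0], "fingers": 60}, {"dp": [0, -110, -70], "rot": [0, 0, 0], "fingers": 30}, {"dp": [0, -160, -50], "rot": [0, 0, 0], "fingers": 30}, {"dp": [0, -160, -20], "rot": [0, 0, 0], "fingers": 30}, {"dp": [0, -160, -20], "rot": [0, 0, 0], "fingers": 30}])

```text
t: 12.2
eef_pos: [0.4897, -0.039, 0.3039]
eef_rot: [-0.002, 0.718, 0.696, -0.001]
wrist_force: [0.4, 0.3, 0.6]
width: 0.0298
grasp_force: 0.0
```

Run:
```python
from h import *
st(); C=cal('wrist'); a=cap('wrist','w3.png'); b=cap('side','side2.png'); c=cap('scene','scene2.png')
sx,sy,th=.5343,-.078,-.0249
for y in(-69,-23,23,69):
    X=sx-np.sin(th)*y/1e3; Y=sy+y/1e3
    print(y,np.round([X,Y],4),[proj(n,[X,Y,.118]).round(1) if n!='wrist' else proj(n,[X,Y,.118],C).round(1) for n in('wrist','side','scene')])
A=cv2.resize(b[160:270,280:420],None,fx=2.5,fy=2.5,interpolation=2);B=cv2.resize(c[150:270,240:380],None,fx=2.5,fy=2.5,interpolation=2)
o=np.zeros((600,780,3),np.uint8);o[:400,:430]=a[:,110:540];o[:275,430:]=A;o[290:590,430:]=B
cv2.imwrite('pics/w3c.png',o[:,:,::-1])
```

```text
t 12.2 p [ 0.4897 -0.039   0.3039] q [-0.002  0.718  0.696 -0.001] j [-0.22  0.12  1.54  0.    1.49 -0.19] F [0.4 0.3 0.6] w 0.0298 g 0.0
-69 [ 0.5326 -0.147 ] [array([358.7, 257.3]), array([347.8, 221.2]), array([296.8, 209.8])]
-23 [ 0.5337 -0.101 ] [array([360.6, 223. ]), array([333.6, 215.7]), array([308.5, 201.2])]
23 [ 0.5349 -0.055 ] [array([362.2, 184.9]), array([319.7, 210.4]), array([319.5, 193.1])]
69 [ 0.536 -0.009] [array([363.5, 143.9]), array([306.2, 205.2]), array([330. , 185.5])]
```

View pics/w3c.png

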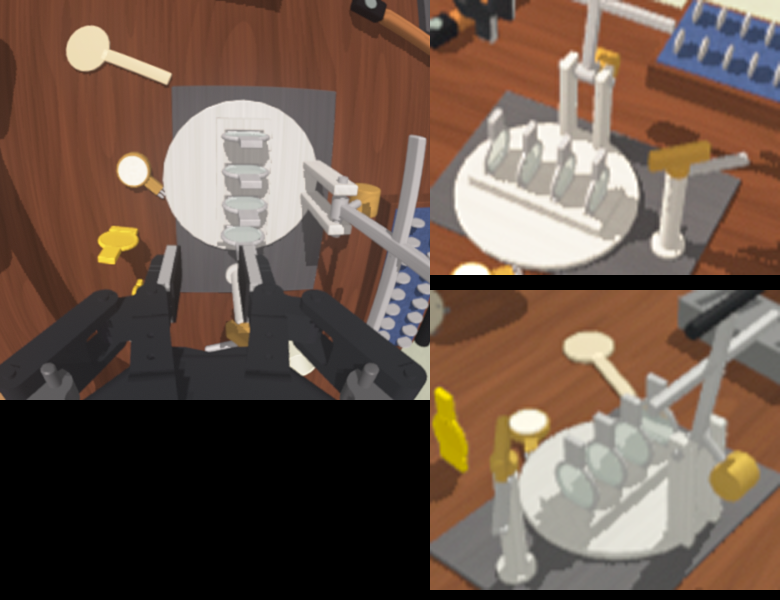

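The guard arm rests open, and four lenses stand where predicted. Next is an automatic rack finder.

```bash
cat > rack.py <<'E'
from h import *
def rack(im,n,draw=None,thr=None):
    C=cal(n); hsv=cv2.cvtColor(im,cv2.COLOR_RGB2HSV); 
    H,S,V=cv2.split(hsv)
    m=((S<50)&(V>95)&(V<170)).astype(np.uint8)
    if n=='side': m[:, :150]=0; m[:,300:]=0; m[:140]=0; m[260:]=0
    else: m[:, :330]=0; m[:,420:]=0; m[:135]=0; m[205:]=0
    m=cv2.morphologyEx(m,cv2.MORPH_OPEN,np.ones((2,2)))
    k,l,s_,_=cv2.connectedComponentsWithStats(m); i=1+np.argmax(s_[1:,4])
    v,u=np.nonzero(l==i); P=np.array([onz(n,a,b,.048,C)[:2] for a,b in zip(u,v)])
    (c,wh,ang)=cv2.minAreaRect((P*1000).astype(np.float32))
    if wh[0]<wh[1]: ang-=90;wh=wh[::-1]
    ang=(ang+90)%180-90
    print(n,'n',s_[i,4],'c',np.round(c,1),'wh',np.round(wh,1),'yaw',round(np.radians(ang),3))
    return c,np.radians(ang)
E
python3 - <<'E'
from rack import *
for f,n in(('side0','side'),('side2','side'),('scene2','scene')):
    im=cv2.imread(f'pics/{f}.png')[:,:,::-1].copy()
    p=[im[tuple(proj(n,[.4928+a*np.cos(-.17)-b*np.sin(-.17),.2748+a*np.sin(-.17)+b*np.cos(-.17),z]).round().astype(int)[::-1])].tolist() for a,b,z in((0,0,.048),(.05,0,.048),(.05,.04,.048),(-.105,0,.03),(0,-.045,.025))]
    print(p); rack(im,n)
st();togo([.536,-.009,.17],1.546)
E
```

```text
[[151, 144, 139], [151, 146, 141], [149, 144, 140], [114, 110, 106], [93, 91, 86]]
side n 1474 c [475.5 262.9] wh [228.6 114.6] yaw -0.179
[[151, 144, 139], [150, 145, 140], [150, 145, 141], [115, 109, 105], [95, 92, 89]]
side n 1480 c [475.5 262.9] wh [228.6 114.6] yaw -0.179
[[151, 151, 147], [152, 151, 148], [153, 154, 149], [127, 128, 124], [154, 154, 149]]
scene n 1266 c [550.  163.3] wh [323.4 155.3] yaw 1.559
t 12.35 p [ 0.4926 -0.0395  0.3063] q [0.001 0.718 0.696 0.001] j [-0.22  0.12  1.53  0.    1.49 -0.19] F [ 1.  -0.8 -0.6] w 0.0301 g 0.0
togo [ 31.8  42.3 136.4] [ 2.000e-03 -1.000e-03  1.566e+00]
```

servo_tool(targets=[{"dp": [4, 4, 10], "rot": [0, 0, -0.175], "fingers": 30}, {"dp": [8, 8, 20], "rot": [0, 0, -0.35], "fingers": 30}, {"dp": [12, 12, 30], "rot": [0, 0, -0.525], "fingers": 30}, {"dp": [16, 16, 40], "rot": [0, 0, -0.7], "fingers": 30}, {"dp": [20, 20, 50], "rot": [0, 0, -0.875], "fingers": 30}, {"dp": [24, 24, 60], "rot": [0, 0, -1.05], "fingers": 30}, {"dp": [28, 30, 80], "rot": [0, 0, -1.225], "fingers": 30}, {"dp": [32, 36, 100], "rot": [0, 0, -1.4], "fingers": 30}, {"dp": [32, 42, 125], "rot": [0, 0, -1.575], "fingers": 30}, {"dp": [32, 42, 136], "rot": [0, 0, -1.575], "fingers": 30}])

```text
t: 13.6
eef_pos: [0.5353, -0.0086, 0.1686]
eef_rot: [-0.0, 0.014, 1.0, 0.0]
wrist_force: [0.6, -0.5, -0.1]
width: 0.0302
grasp_force: 0.0
```

```bash
sed -i 's/V>95/V>128/' rack.py
python3 - <<'E'
from rack import *
rack(cv2.imread('pics/side0.png')[:,:,::-1].copy(),'side')
rack(cap('side'),'side')
st();togo([.536,-.009,.088],1.546); C=cal('wrist'); a=cap('wrist','w4.png')
print(proj('wrist',[.536,-.009,.118],C),proj('wrist',[.5349,-.055,.118],C))
E
```

```text
side n 993 c [487.3 272.5] wh [208.5  89.5] yaw -0.196
side n 999 c [487.3 272.5] wh [208.5  89.5] yaw -0.196
t 13.65 p [ 0.5342 -0.0085  0.1677] q [-0.001  0.014  1.     0.   ] j [-0.15  0.26  1.69 -0.    1.19 -1.69] F [-0.4 -0.6 -0.8] w 0.0302 g 0.0
togo [-2.  -0.5 79.7] [ 0.    -0.003 -0.004]
[319.64923198 227.25240167] [252.8214035  227.07228613]
```

View pics/w4.png

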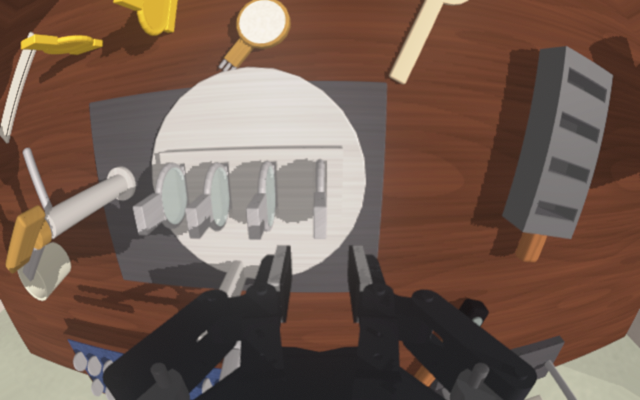

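Run:
```python
from h import *
C=cal('wrist'); c,s=np.cos(-.17),np.sin(-.17)
P=[]
for (u,v),x in zip([(587,87),(580,128),(571,170),(557,212)],(-75,-25,25,75)):
    p=onz('wrist',u,v,.048,C);P.append(p[:2]); print(p.round(4),'pred',round(.4928+c*x/1e3,4),round(.2748+s*x/1e3,4))
P=np.array(P);print(P.mean(0),np.arctan2(*(P[3]-P[0])[::-1]))
```

```text
[0.4186 0.2894 0.048 ] pred 0.4189 0.2875
[0.466 0.281 0.048] pred 0.4682 0.279
[0.5144 0.2743 0.048 ] pred 0.5174 0.2706
[0.5644 0.2634 0.048 ] pred 0.5667 0.2621
[0.49083091 0.27701832] -0.17618292726773155
```

servo_tool(targets=[{"dp": [-2, 0, 40], "rot": [0, 0, 0], "fingers": 30}, {"dp": [-2, 0, 78], "rot": [0, 0, 0], "fingers": 30}, {"dp": [-2, 0, 78], "rot": [0, 0, 0], "fingers": 30}, {"dp": [-2, 0, 78], "rot": [0, 0, 0], "fingers": 5}, {"dp": [-2, 0, 78], "rot": [0, 0, 0], "fingers": 5}, {"dp": [-2, 0, 78], "rot": [0, 0, 0], "fingers": 5}, {"dp": [-2, 0, 78], "rot": [0, 0, 0], "fingers": 5}], squeeze=40)

```text
t: 14.58
eef_pos: [0.5379, -0.0088, 0.0934]
eef_rot: [0.002, 0.013, 1.0, -0.0]
wrist_force: [-0.3, -0.3, 6.6]
width: 0.008
grasp_force: 41.8
```

servo_tool(targets=[{"dp": [0, 0, -20], "rot": [0, 0, 0], "fingers": 5}, {"dp": [0, 0, -60], "rot": [0, 0, 0], "fingers": 5}, {"dp": [0, 0, -100], "rot": [0, 0, 0], "fingers": 5}, {"dp": [0, 40, -110], "rot": [0, 0, 0], "fingers": 5}, {"dp": [-4, 80, -110], "rot": [0, 0, 0.17], "fingers": 5}, {"dp": [-8, 120, -110], "rot": [0, 0, 0.34], "fingers": 5}, {"dp": [-12, 160, -110], "rot": [0, 0, 0.51], "fingers": 5}, {"dp": [-16, 200, -110], "rot": [0, 0, 0.68], "fingers": 5}, {"dp": [-20, 220, -110], "rot": [0, 0, 0.85], "fingers": 5}, {"dp": [-25, 240, -110], "rot": [0, 0, 1.02], "fingers": 5}])

```text
t: 15.82
eef_pos: [0.5672, 0.2317, 0.2017]
eef_rot: [0.0, 0.502, 0.865, 0.0]
wrist_force: [0.6, 0.8, -0.5]
width: 0.0078
grasp_force: 40.9
```

Run:
```python
from rack import *
rack(cap('side'),'side')
st();togo([.5654,.2629,.160],-.173)
```

```text
side n 975 c [487.8 272.3] wh [207.5  89.2] yaw -0.193
t 15.88 p [0.5681 0.2343 0.2016] q [-0.     0.503  0.864  0.002] j [ 0.28  0.35  1.47  0.    1.32 -0.24] F [ 1.5  2.1 -1.1] w 0.0079 g 40.8
togo [26.2 11.6 41.7] [ 0.002 -0.003  0.69 ]
```

servo_tool(targets=[{"dp": [10, 4, 10], "rot": [0, 0, 0.17], "fingers": 5}, {"dp": [20, 8, 20], "rot": [0, 0, 0.34], "fingers": 5}, {"dp": [26, 11.5, 30], "rot": [0, 0, 0.51], "fingers": 5}, {"dp": [26, 11.5, 42], "rot": [0, 0, 0.69], "fingers": 5}, {"dp": [26, 11.5, 42], "rot": [0, 0, 0.69], "fingers": 5}, {"dp": [26, 11.5, 42], "rot": [0, 0, 0.69], "fingers": 5}])

```text
t: 16.62
eef_pos: [0.5646, 0.2587, 0.1599]
eef_rot: [0.0, 0.762, 0.648, 0.0]
wrist_force: [-0.2, -0.1, -1.4]
width: 0.0084
grasp_force: 40.9
```

Run:
```python
from rack import *
st();togo([.5654,.2629,.0854],-.173)
C=cal('wrist'); a=cap('wrist','w5.png')
c,s=np.cos(-.173),np.sin(-.173)
for x in (-75,-25,25,75): print(proj('wrist',[.4915+c*x/1e3,.2758+s*x/1e3,.048],C).round(1))
b=cap('side'); d=cap('scene')
o=np.zeros((600,800,3),np.uint8);o[:400,:400]=a[:,120:520]
o[:300,400:]=cv2.resize(b[140:260,160:320],None,fx=2.5,fy=2.5,interpolation=2);o[300:,400:]=cv2.resize(d[90:210,320:480],None,fx=2.5,fy=2.5,interpolation=2)
cv2.imwrite('pics/w5c.png',o[:,:,::-1])
```

```text
t 16.62 p [0.5646 0.2587 0.1599] q [0.    0.762 0.648 0.   ] j [ 0.32  0.39  1.52 -0.    1.24  0.48] F [-0.2 -0.1 -1.4] w 0.0084 g 40.9
togo [ 4.3  0.1 74.5] [ 0.001 -0.     0.011]
[160.9 187.2]
[208.9 187.3]
[263.1 187.6]
[320.8 188.1]
```

View pics/w5c.png

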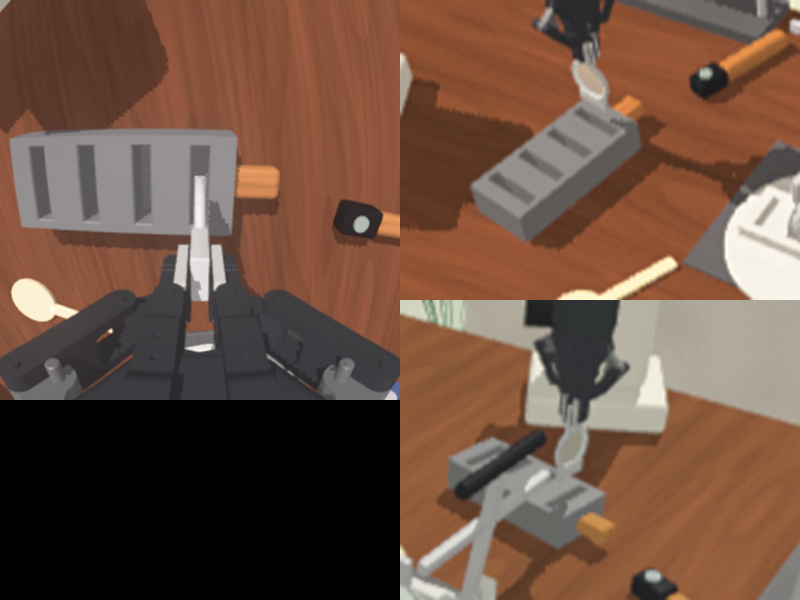

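Slots are at full-image u 161, 209, 263 and 320, matching the prediction. The held lens is in line with slot 4, so I'll lower it.

servo_tool(targets=[{"dp": [5, 0, 15], "rot": [0, 0, 0.01], "fingers": 5}, {"dp": [5, 0, 35], "rot": [0, 0, 0.01], "fingers": 5}, {"dp": [5, 0, 55], "rot": [0, 0, 0.01], "fingers": 5}, {"dp": [5, 0, 68], "rot": [0, 0, 0.01], "fingers": 5}, {"dp": [5, 0, 71], "rot": [0, 0, 0.01], "fingers": 5}, {"dp": [5, 0, 71], "rot": [0, 0, 0.01], "fingers": 5}])

```text
t: 17.52
eef_pos: [0.5654, 0.264, 0.0884]
eef_rot: [0.0, 0.766, 0.643, 0.0]
wrist_force: [-0.0, -0.2, 0.1]
width: 0.008
grasp_force: 40.9
```

servo_tool(targets=[{"dp": [0, 0, 2], "rot": [0, 0, 0], "fingers": 5}, {"dp": [0, 0, 2], "rot": [0, 0, 0], "fingers": 5}])

```text
t: 17.77
eef_pos: [0.5654, 0.264, 0.0868]
eef_rot: [0.0, 0.766, 0.643, 0.0]
wrist_force: [0.1, -0.4, -0.6]
width: 0.0082
grasp_force: 40.9
```

servo_tool(targets=[{"dp": [0, 0, 1.5], "rot": [0, 0, 0], "fingers": 5}, {"dp": [0, 0, 1.5], "rot": [0, 0, 0], "fingers": 5}])

```text
t: 18.02
eef_pos: [0.5655, 0.264, 0.0855]
eef_rot: [0.0, 0.766, 0.643, 0.001]
wrist_force: [-0.1, -0.7, 3.1]
width: 0.0081
grasp_force: 41.3
```

servo_tool(targets=[{"dp": [0, 0, 0], "rot": [0, 0, 0], "fingers": 30}, {"dp": [0, 0, 0], "rot": [0, 0, 0], "fingers": 30}, {"dp": [0, 0, -40], "rot": [0, 0, 0], "fingers": 30}, {"dp": [0, 0, -90], "rot": [0, 0, 0], "fingers": 30}, {"dp": [-40, 4, -110], "rot": [0, 0, -0.17], "fingers": 30}, {"dp": [-80, 8, -110], "rot": [0, 0, -0.34], "fingers": 30}, {"dp": [-120, 12, -110], "rot": [0, 0, -0.51], "fingers": 30}, {"dp": [-160, 16, -110], "rot": [0, 0, -0.68], "fingers": 30}, {"dp": [-200, 20, -110], "rot": [0, 0, -0.85], "fingers": 30}, {"dp": [-240, 24, -110], "rot": [0, 0, -1.02], "fingers": 30}])

```text
t: 19.27
eef_pos: [0.5467, 0.0221, 0.1947]
eef_rot: [0.0, 0.352, 0.936, -0.0]
wrist_force: [0.7, -0.1, -0.4]
width: 0.0304
grasp_force: 0.0
```

Run:
```python
from rack import *
rack(cap('side'),'side')
st();togo([.536,-.055,.165],1.546)
```

```text
side n 825 c [516.9 288.8] wh [201.1  89.3] yaw -0.188
t 19.32 p [0.5463 0.0172 0.1947] q [ 0.001  0.351  0.936 -0.003] j [-0.09  0.26  1.63 -0.01  1.26 -0.94] F [-0.5 -3.7  0.1] w 0.03 g 0.0
togo [-39.6 -61.   30.1] [-0.005  0.001 -0.693]
```

servo_tool(targets=[{"dp": [-10, -15, 0], "rot": [0, 0, -0.17], "fingers": 30}, {"dp": [-20, -30, 0], "rot": [0, 0, -0.34], "fingers": 30}, {"dp": [-30, -45, 0], "rot": [0, 0, -0.51], "fingers": 30}, {"dp": [-40, -61, 20], "rot": [0, 0, -0.69], "fingers": 30}, {"dp": [-40, -61, 30], "rot": [0, 0, -0.69], "fingers": 30}, {"dp": [-40, -61, 30], "rot": [0, 0, -0.69], "fingers": 30}])

```text
t: 20.08
eef_pos: [0.5358, -0.0481, 0.164]
eef_rot: [-0.001, 0.019, 1.0, 0.001]
wrist_force: [-0.2, -0.1, 0.1]
width: 0.03
grasp_force: 0.0
```

Run:
```python
from rack import *
b=cap('side');rack(b,'side')
st();togo([.536,-.055,.092],1.546)
C=cal('wrist'); a=cap('wrist','w6.png'); d=cap('scene')
print(proj('wrist',[.536,-.055,.118],C),proj('wrist',[.5337,-.101,.118],C))
o=np.zeros((600,800,3),np.uint8);o[:360,:]=cv2.resize(a[0:300,:],(768,360)).repeat(1,0).__class__(0) if 0 else cv2.copyMakeBorder(cv2.resize(a[:300],(768,360)),0,0,0,32,0)
o[360:,:400]=cv2.resize(b[140:236,160:320],None,fx=2.5,fy=2.5,interpolation=2);o[360:,400:]=cv2.resize(d[110:206,320:480],None,fx=2.5,fy=2.5,interpolation=2)
cv2.imwrite('pics/w6c.png',o[:,:,::-1])
```

```text
side n 830 c [513.2 289.5] wh [193.5  89.3] yaw -0.188
t 20.12 p [ 0.5364 -0.0481  0.1646] q [-0.     0.019  1.     0.   ] j [-0.22  0.27  1.69  0.    1.18 -1.75] F [ 0.2  0.1 -0.1] w 0.03 g 0.0
togo [ 0.1 -7.  72.6] [ 0.001 -0.    -0.013]
[309.92049923 226.32575651] [242.32890713 224.9848581 ]
```

View pics/w6c.png

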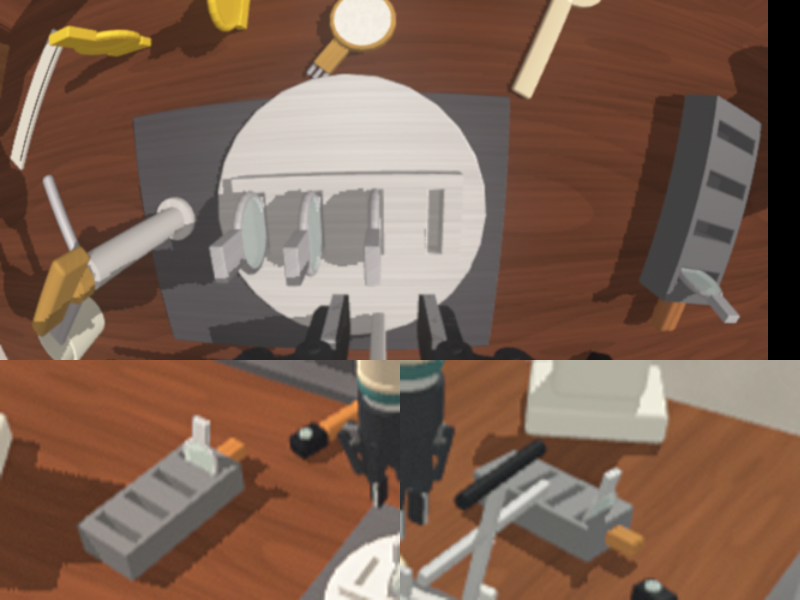

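The side and wrist views confirm that the rack was knocked aside. Its free slots are at wrist (614,113), (605,155) and (593,193). I'll pick lens 2 first.

servo_tool(targets=[{"dp": [0, -7, 30], "rot": [0, 0, -0.01], "fingers": 30}, {"dp": [0, -7, 60], "rot": [0, 0, -0.01], "fingers": 30}, {"dp": [0, -7, 73], "rot": [0, 0, -0.01], "fingers": 30}, {"dp": [0, -7, 73], "rot": [0, 0, -0.01], "fingers": 5}, {"dp": [0, -7, 73], "rot": [0, 0, -0.01], "fingers": 5}, {"dp": [0, -7, 73], "rot": [0, 0, -0.01], "fingers": 5}, {"dp": [0, -7, 73], "rot": [0, 0, -0.01], "fingers": 5}])

```text
t: 21.1
eef_pos: [0.5365, -0.0559, 0.0925]
eef_rot: [0.001, 0.013, 1.0, -0.0]
wrist_force: [-0.3, 0.6, -1.6]
width: 0.0082
grasp_force: 42.2
```

```bash
cat > slots.py <<'E'
from h import *
def fitslots(P,xs):
    P=np.array(P);xs=np.array(xs)/1e3
    y=np.arctan2(*np.polyfit(xs,P,1)[0][::-1]); u=np.array([np.cos(y),np.sin(y)])
    c=(P-np.outer(xs,u)).mean(0); print('rack',c.round(4),'yaw',round(y,3),'slots',[(c+x*u).round(4).tolist() for x in (-.075,-.025,.025,.075)]); return c,y
E
python3 - <<'E'
from slots import *
s=st()
# camera pose at capture: reconstruct from current pose by tool offset
C=cal('wrist');q=s['eef_rot'];Rn=R.from_quat([q[1],q[2],q[3],q[0]]).as_matrix();pn=np.array(s['eef_pos'])
q0=np.array([0,.019,1,0.]);q0/=np.linalg.norm(q0);R0=R.from_quat([q0[1],q0[2],q0[3],q0[0]]).as_matrix();p0=np.array([.5361,-.0481,.1643])
Rct=C[1]@Rn; oc=Rn.T@(-C[1].T@C[2]-pn)
Rc=Rct@R0.T; C0=(C[0],Rc,-Rc@(p0+R0@oc))
print(proj('wrist',[.536,-.055,.118],C0))
P=[onz('wrist',u,v,.048,C0)[:2] for u,v in((614.2,113.3),(605,155),(593.3,193.3))]; print(np.round(P,4))
fitslots(P,[-75,-25,25])
E
```

```text
t 21.1 p [ 0.5365 -0.0559  0.0925] q [ 0.001  0.013  1.    -0.   ] j [-0.23  0.34  1.79 -0.    1.01 -1.78] F [-0.3  0.6 -1.6] w 0.0082 g 42.2
[309.96048297 226.91875694]
[[0.4474 0.3043]
 [0.499  0.2933]
 [0.5468 0.2821]]
rack [0.5221 0.2878] yaw -0.22 slots [[0.4489, 0.3041], [0.4977, 0.2932], [0.5465, 0.2823], [0.5953, 0.2714]]
```

servo_tool(targets=[{"dp": [0, 0, -20], "rot": [0, 0, 0], "fingers": 5}, {"dp": [0, 0, -60], "rot": [0, 0, 0], "fingers": 5}, {"dp": [0, 0, -110], "rot": [0, 0, 0], "fingers": 5}, {"dp": [0, 50, -110], "rot": [0, 0, 0], "fingers": 5}, {"dp": [0, 100, -110], "rot": [0, 0, 0.17], "fingers": 5}, {"dp": [0, 150, -110], "rot": [0, 0, 0.34], "fingers": 5}, {"dp": [0, 200, -110], "rot": [0, 0, 0.51], "fingers": 5}, {"dp": [-5, 240, -110], "rot": [0, 0, 0.68], "fingers": 5}, {"dp": [-5, 280, -110], "rot": [0, 0, 0.85], "fingers": 5}, {"dp": [-5, 310, -110], "rot": [0, 0, 1.02], "fingers": 5}])

```text
t: 22.35
eef_pos: [0.549, 0.2557, 0.202]
eef_rot: [0.0, 0.501, 0.865, 0.0]
wrist_force: [0.6, -0.8, -0.8]
width: 0.0081
grasp_force: 42.2
```

Run:
```python
from rack import *
st();togo([.5465,.2823,.170],-.21)
```

```text
t 22.35 p [0.549  0.2557 0.202 ] q [0.    0.501 0.865 0.   ] j [ 0.32  0.34  1.49  0.    1.32 -0.2 ] F [ 0.6 -0.8 -0.8] w 0.0081 g 42.2
togo [24.3 11.  32. ] [ 0.   -0.    0.73]
```

servo_tool(targets=[{"dp": [8, 4, 0], "rot": [0, 0, 0.18], "fingers": 5}, {"dp": [16, 8, 0], "rot": [0, 0, 0.36], "fingers": 5}, {"dp": [24, 11, 0], "rot": [0, 0, 0.54], "fingers": 5}, {"dp": [24, 11, 15], "rot": [0, 0, 0.73], "fingers": 5}, {"dp": [24, 11, 32], "rot": [0, 0, 0.73], "fingers": 5}, {"dp": [24, 11, 32], "rot": [0, 0, 0.73], "fingers": 5}, {"dp": [24, 11, 32], "rot": [0, 0, 0.73], "fingers": 5}])

```text
t: 23.22
eef_pos: [0.5469, 0.2802, 0.17]
eef_rot: [0.0, 0.775, 0.632, 0.0]
wrist_force: [0.4, -0.3, -1.0]
width: 0.0081
grasp_force: 42.2
```

```bash
cat > wslots.py <<'E'
from slots import *
def wslots(c0,yaw0,xs,save):
    """refine rack by dark slots near predicted positions in the wrist view"""
    st(); C=cal('wrist'); a=cap('wrist',save); g=cv2.cvtColor(a,cv2.COLOR_RGB2GRAY)
    u=np.array([np.cos(yaw0),np.sin(yaw0)]);n=np.array([-u[1],u[0]]);N=70
    # rectify the top plane, 1 px = 1 mm, rack frame: col = x+150, row = 75-y
    X,Y=np.meshgrid(np.arange(-150,150),np.arange(75,-75,-1))
    W=np.c_[(np.array(c0)+np.outer(X.ravel(),u)/1e3+np.outer(Y.ravel(),n)/1e3),np.full(X.size,.048)]
    uv=np.array([proj('wrist',w,C) for w in W]).astype(np.float32).reshape(150,300,2)
    r=cv2.remap(a,uv,None,cv2.INTER_LINEAR); cv2.imwrite('pics/r_'+save,r[:,:,::-1])
    return r
E
python3 - <<'E'
from wslots import *
r=wslots([.5221,.2878],-.21,None,'w7.png')
big=cv2.resize(r,None,fx=2.6,fy=2.6,interpolation=2); cv2.imwrite('pics/r7.png',big[:,:,::-1])
g=r.mean(2); print(np.round(g[70:80].mean(0)[20:280:2]).astype(int).tolist())
E
```

```text
t 23.23 p [0.5469 0.2802 0.17  ] q [0.    0.775 0.632 0.   ] j [ 0.36  0.37  1.52 -0.    1.25  0.56] F [ 0.4 -0.3 -1. ] w 0.0081 g 42.2
[97, 99, 100, 100, 101, 102, 104, 104, 101, 99, 96, 95, 95, 122, 145, 146, 145, 146, 146, 146, 146, 146, 146, 143, 118, 94, 89, 89, 89, 89, 89, 92, 124, 145, 146, 146, 146, 147, 147, 147, 147, 147, 147, 147, 147, 147, 147, 147, 143, 115, 92, 90, 90, 96, 101, 100, 102, 134, 148, 148, 148, 149, 148, 149, 149, 148, 148, 149, 149, 149, 149, 149, 149, 142, 111, 153, 220, 225, 213, 189, 146, 131, 140, 149, 149, 149, 149, 149, 149, 149, 149, 149, 149, 149, 149, 149, 149, 149, 140, 134, 189, 224, 200, 178, 171, 171, 172, 175, 176, 178, 180, 181, 180, 181, 181, 181, 182, 182, 201, 223, 222, 222, 221, 198, 113, 101, 101, 100, 100, 100]
```

View pics/r7.png

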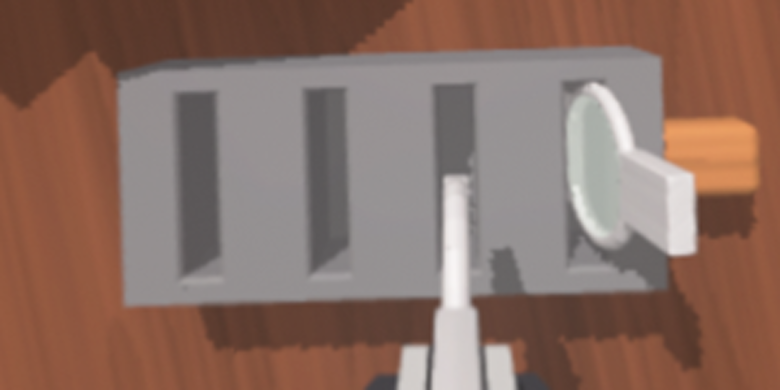

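The rectified view shows the rack's true yaw is about -0.179 and its centre about (0.524,0.293). I'll set lens 2 in slot +25.

Run:
```python
from h import *
togo([.5485,.2884,.0845],-.179)
```

```text
togo [ 8.3 -0.4 85.8] [ 0.001 -0.    -0.025]
```

servo_tool(targets=[{"dp": [8, 0, 15], "rot": [0, 0, -0.025], "fingers": 5}, {"dp": [8, 0, 35], "rot": [0, 0, -0.025], "fingers": 5}, {"dp": [8, 0, 55], "rot": [0, 0, -0.025], "fingers": 5}, {"dp": [8, 0, 75], "rot": [0, 0, -0.025], "fingers": 5}, {"dp": [8, 0, 83], "rot": [0, 0, -0.025], "fingers": 5}, {"dp": [8, 0, 83], "rot": [0, 0, -0.025], "fingers": 5}])

```text
t: 24.02
eef_pos: [0.548, 0.2882, 0.0861]
eef_rot: [-0.0, 0.768, 0.641, -0.001]
wrist_force: [-0.1, 0.6, -0.4]
width: 0.0084
grasp_force: 42.2
```

servo_tool(targets=[{"dp": [0, 0, 1.5], "rot": [0, 0, 0], "fingers": 5}, {"dp": [0, 0, 2], "rot": [0, 0, 0], "fingers": 5}])

```text
t: 24.28
eef_pos: [0.5488, 0.2883, 0.0855]
eef_rot: [0.0, 0.768, 0.641, 0.001]
wrist_force: [-0.2, -0.3, -0.8]
width: 0.0081
grasp_force: 42.2
```

servo_tool(targets=[{"dp": [0, 0, 1.2], "rot": [0, 0, 0], "fingers": 5}, {"dp": [0, 0, 1.2], "rot": [0, 0, 0], "fingers": 5}])

```text
t: 24.52
eef_pos: [0.5487, 0.2882, 0.0841]
eef_rot: [0.0, 0.768, 0.641, 0.001]
wrist_force: [0.1, -0.1, 0.5]
width: 0.008
grasp_force: 42.4
```

servo_tool(targets=[{"dp": [0, 0, 1], "rot": [0, 0, 0], "fingers": 5}, {"dp": [0, 0, 1], "rot": [0, 0, 0], "fingers": 5}])

```text
t: 24.78
eef_pos: [0.5488, 0.2882, 0.0841]
eef_rot: [0.0, 0.768, 0.641, 0.001]
wrist_force: [-1.5, -0.9, 5.1]
width: 0.0078
grasp_force: 43.3
```

servo_tool(targets=[{"dp": [0, 0, 0.5], "rot": [0, 0, 0], "fingers": 30}, {"dp": [0, 0, 0.5], "rot": [0, 0, 0], "fingers": 30}, {"dp": [0, 0, -40], "rot": [0, 0, 0], "fingers": 30}, {"dp": [0, 0, -90], "rot": [0, 0, 0], "fingers": 30}, {"dp": [-50, 6, -110], "rot": [0, 0, -0.17], "fingers": 30}, {"dp": [-100, 14, -110], "rot": [0, 0, -0.34], "fingers": 30}, {"dp": [-150, 20, -110], "rot": [0, 0, -0.51], "fingers": 30}, {"dp": [-200, 28, -110], "rot": [0, 0, -0.68], "fingers": 30}, {"dp": [-250, 35, -110], "rot": [0, 0, -0.85], "fingers": 30}, {"dp": [-300, 42, -110], "rot": [0, 0, -1.02], "fingers": 30}])

```text
t: 26.02
eef_pos: [0.5356, -0.0162, 0.1925]
eef_rot: [0.0, 0.355, 0.935, 0.0]
wrist_force: [1.1, -0.2, -0.5]
width: 0.0302
grasp_force: 0.0
```

Run:
```python
from rack import *
rack(cap('side'),'side')
st();togo([.535,-.0995,.15],1.546)
```

```text
side n 623 c [484.2 294.8] wh [134.6  89.5] yaw -0.177
t 26.07 p [ 0.5355 -0.0225  0.1924] q [ 0.001  0.353  0.935 -0.003] j [-0.17  0.24  1.65 -0.01  1.25 -1.01] F [-0.7 -4.  -0.3] w 0.03 g 0.0
togo [-50.4 -57.8  42.9] [-0.007  0.002 -0.698]
```

servo_tool(targets=[{"dp": [-12, -15, 0], "rot": [0, 0, -0.17], "fingers": 30}, {"dp": [-24, -30, 0], "rot": [0, 0, -0.34], "fingers": 30}, {"dp": [-36, -45, 0], "rot": [0, 0, -0.51], "fingers": 30}, {"dp": [-50, -58, 10], "rot": [0, 0, -0.7], "fingers": 30}, {"dp": [-50, -58, 43], "rot": [0, 0, -0.7], "fingers": 30}, {"dp": [-50, -58, 43], "rot": [0, 0, -0.7], "fingers": 30}])

```text
t: 26.82
eef_pos: [0.5323, -0.0906, 0.1473]
eef_rot: [-0.003, 0.016, 1.0, 0.001]
wrist_force: [-0.3, -0.0, 0.3]
width: 0.0299
grasp_force: 0.0
```

Run:
```python
from h import *
st();togo([.535,-.0995,.092],1.546)
C=cal('wrist');a=cap('wrist','w8.png'); g=cv2.cvtColor(a,cv2.COLOR_RGB2GRAY)
print(proj('wrist',[.5337,-.101,.118],C),proj('wrist',[.5326,-.147,.118],C))
r=int(proj('wrist',[.5337,-.101,.118],C)[1])
print(g[r-1:r+2].mean(0)[200:360:2].astype(int).tolist())
```

```text
t 26.82 p [ 0.5323 -0.0906  0.1473] q [-0.003  0.016  1.     0.001] j [-0.3   0.29  1.71  0.    1.15 -1.84] F [-0.3 -0.   0.3] w 0.0299 g 0.0
togo [-3.3 -8.9 55.3] [ 0.002 -0.006 -0.007]
[303.59804938 240.85783299] [231.53396064 240.28431395]
[85, 85, 85, 85, 85, 86, 85, 85, 85, 86, 86, 86, 85, 104, 111, 113, 113, 114, 113, 109, 100, 99, 103, 139, 125, 111, 121, 160, 189, 193, 193, 194, 194, 194, 194, 195, 195, 195, 195, 195, 196, 196, 196, 197, 197, 197, 198, 198, 180, 114, 115, 115, 115, 117, 118, 123, 181, 200, 200, 200, 200, 200, 201, 201, 201, 201, 202, 202, 202, 202, 202, 202, 202, 202, 203, 203, 203, 203, 204, 204]
```

servo_tool(targets=[{"dp": [-2, -10, 15], "rot": [0, 0, 0], "fingers": 30}, {"dp": [-2, -10, 40], "rot": [0, 0, 0], "fingers": 30}, {"dp": [-2, -10, 55], "rot": [0, 0, 0], "fingers": 30}, {"dp": [-2, -10, 55], "rot": [0, 0, 0], "fingers": 5}, {"dp": [-2, -10, 55], "rot": [0, 0, 0], "fingers": 5}, {"dp": [-2, -10, 55], "rot": [0, 0, 0], "fingers": 5}, {"dp": [-2, -10, 55], "rot": [0, 0, 0], "fingers": 5}])

```text
t: 27.75
eef_pos: [0.5364, -0.1013, 0.0952]
eef_rot: [0.001, 0.015, 1.0, -0.0]
wrist_force: [-0.4, -0.1, -1.3]
width: 0.0081
grasp_force: 42.0
```

servo_tool(targets=[{"dp": [0, 0, -20], "rot": [0, 0, 0], "fingers": 5}, {"dp": [0, 0, -60], "rot": [0, 0, 0], "fingers": 5}, {"dp": [0, 0, -110], "rot": [0, 0, 0], "fingers": 5}, {"dp": [5, 50, -110], "rot": [0, 0, 0], "fingers": 5}, {"dp": [10, 100, -110], "rot": [0, 0, 0.17], "fingers": 5}, {"dp": [15, 150, -110], "rot": [0, 0, 0.34], "fingers": 5}, {"dp": [20, 200, -110], "rot": [0, 0, 0.51], "fingers": 5}, {"dp": [25, 250, -110], "rot": [0, 0, 0.68], "fingers": 5}, {"dp": [30, 300, -110], "rot": [0, 0, 0.85], "fingers": 5}, {"dp": [35, 340, -110], "rot": [0, 0, 1.02], "fingers": 5}])

```text
t: 29.0
eef_pos: [0.5112, 0.2417, 0.2049]
eef_rot: [0.0, 0.504, 0.864, 0.0]
wrist_force: [-0.1, -0.2, -0.8]
width: 0.0081
grasp_force: 42.0
```

Run:
```python
from rack import *
st();togo([.4993,.2974,.170],-.179)
```

```text
t 29.0 p [0.5112 0.2417 0.2049] q [0.    0.504 0.864 0.   ] j [ 0.32  0.28  1.57  0.    1.29 -0.2 ] F [-0.1 -0.2 -0.8] w 0.0081 g 42.0
togo [54.3 17.  35. ] [ 0.001 -0.     0.694]
```

servo_tool(targets=[{"dp": [18, 6, 0], "rot": [0, 0, 0.17], "fingers": 5}, {"dp": [36, 12, 0], "rot": [0, 0, 0.35], "fingers": 5}, {"dp": [54, 17, 0], "rot": [0, 0, 0.52], "fingers": 5}, {"dp": [54, 17, 15], "rot": [0, 0, 0.69], "fingers": 5}, {"dp": [54, 17, 35], "rot": [0, 0, 0.69], "fingers": 5}, {"dp": [54, 17, 35], "rot": [0, 0, 0.69], "fingers": 5}, {"dp": [54, 17, 35], "rot": [0, 0, 0.69], "fingers": 5}])

```text
t: 29.88
eef_pos: [0.4999, 0.2952, 0.1704]
eef_rot: [0.0, 0.765, 0.645, 0.001]
wrist_force: [-0.2, -0.2, -0.6]
width: 0.0078
grasp_force: 42.0
```

```bash
cat >> wslots.py <<'E'
def report(r):
    g=r.mean(2)
    for name,x in(('s-75',75),('s-25',125)):
        col=g[90:100,x-20:x+20].mean(0); d=np.nonzero(col<(col.max()+col.min())/2)[0]; print(name,'dark cols',d.min()+x-20-150 if len(d) else None,d.max()+x-20-150 if len(d) else None)
    for x in(75,125):
        col=g[:,x-2:x+3].mean(1); d=np.nonzero(col[25:120]<125)[0]+25; print('rows dark y',75-d.min(),75-d.max())
    # bottom edge of rack
    S=r.max(2).astype(int)-r.min(2); 
    for x in(55,100,200): print('low edge y at',x-150,75-np.nonzero(S[60:150,x]<25)[0].max()-60)
E
python3 - <<'E'
from wslots import *
r=wslots([.5239,.2929],-.179,None,'w9.png'); report(r); togo([.4993,.2974,.0872],-.179)
E
```

```text
t 29.88 p [0.4999 0.2952 0.1704] q [0.    0.765 0.645 0.001] j [ 0.41  0.32  1.59 -0.    1.23  0.58] F [-0.2 -0.2 -0.6] w 0.0078 g 42.0
s-75 dark cols -83 -68
s-25 dark cols -45 -6
rows dark y 50 -44
rows dark y 37 10
low edge y at -95 -43
low edge y at -50 -74
low edge y at 50 -44
togo [ 1.9 -1.3 83.4] [ 0.002 -0.001  0.009]
```

Rack pose confirmed (slot at -75.5, edges level). Lowering lens 3.

servo_tool(targets=[{"dp": [2.5, -1.5, 15], "rot": [0, 0, 0.01], "fingers": 5}, {"dp": [2.5, -1.5, 35], "rot": [0, 0, 0.01], "fingers": 5}, {"dp": [2.5, -1.5, 55], "rot": [0, 0, 0.01], "fingers": 5}, {"dp": [2.5, -1.5, 75], "rot": [0, 0, 0.01], "fingers": 5}, {"dp": [2.5, -1.5, 80.5], "rot": [0, 0, 0.01], "fingers": 5}, {"dp": [2.5, -1.5, 80.5], "rot": [0, 0, 0.01], "fingers": 5}])

```text
t: 30.68
eef_pos: [0.4984, 0.2978, 0.0889]
eef_rot: [-0.0, 0.768, 0.641, -0.0]
wrist_force: [-0.5, -0.3, -1.1]
width: 0.0081
grasp_force: 42.0
```

servo_tool(targets=[{"dp": [0, 0, 2], "rot": [0, 0, 0], "fingers": 5}, {"dp": [0, 0, 2], "rot": [0, 0, 0], "fingers": 5}])

```text
t: 30.92
eef_pos: [0.4988, 0.2979, 0.0877]
eef_rot: [0.0, 0.768, 0.641, 0.001]
wrist_force: [-0.3, 0.2, -0.3]
width: 0.0082
grasp_force: 42.0
```

servo_tool(targets=[{"dp": [0, 0, 1], "rot": [0, 0, 0], "fingers": 5}, {"dp": [0, 0, 1], "rot": [0, 0, 0], "fingers": 5}])

```text
t: 31.18
eef_pos: [0.4985, 0.2977, 0.0863]
eef_rot: [0.0, 0.768, 0.641, 0.0]
wrist_force: [0.1, 0.7, -0.6]
width: 0.0083
grasp_force: 42.0
```

servo_tool(targets=[{"dp": [0, 0, 1], "rot": [0, 0, 0], "fingers": 5}, {"dp": [0, 0, 1], "rot": [0, 0, 0], "fingers": 5}])

```text
t: 31.42
eef_pos: [0.4987, 0.2977, 0.0862]
eef_rot: [0.0, 0.768, 0.641, 0.0]
wrist_force: [-1.3, -1.9, 4.9]
width: 0.0082
grasp_force: 42.9
```

servo_tool(targets=[{"dp": [0, 0, 0.5], "rot": [0, 0, 0], "fingers": 30}, {"dp": [0, 0, 0.5], "rot": [0, 0, 0], "fingers": 30}, {"dp": [0, 0, -40], "rot": [0, 0, 0], "fingers": 30}, {"dp": [0, 0, -90], "rot": [0, 0, 0], "fingers": 30}, {"dp": [-50, 14, -115], "rot": [0, 0, -0.17], "fingers": 30}, {"dp": [-105, 28, -115], "rot": [0, 0, -0.34], "fingers": 30}, {"dp": [-160, 42, -115], "rot": [0, 0, -0.51], "fingers": 30}, {"dp": [-215, 56, -115], "rot": [0, 0, -0.68], "fingers": 30}, {"dp": [-270, 70, -115], "rot": [0, 0, -0.85], "fingers": 30}, {"dp": [-325, 85, -115], "rot": [0, 0, -1.02], "fingers": 30}])

```text
t: 32.67
eef_pos: [0.5237, -0.0363, 0.2001]
eef_rot: [0.0, 0.358, 0.934, 0.0]
wrist_force: [0.7, -0.0, 0.0]
width: 0.03
grasp_force: 0.0
```

Run:
```python
from h import *
st();togo([.535,-.138,.15],1.546)
```

```text
t 32.67 p [ 0.5237 -0.0363  0.2001] q [0.    0.358 0.934 0.   ] j [-0.2   0.22  1.66  0.    1.26 -1.04] F [ 0.7 -0.   0. ] w 0.03 g 0.0
togo [-76.4 -68.1  50.1] [ 0.     0.    -0.708]
```

servo_tool(targets=[{"dp": [-19, -17, 0], "rot": [0, 0, -0.17], "fingers": 30}, {"dp": [-38, -34, 0], "rot": [0, 0, -0.34], "fingers": 30}, {"dp": [-57, -51, 0], "rot": [0, 0, -0.51], "fingers": 30}, {"dp": [-76, -68, 10], "rot": [0, 0, -0.7], "fingers": 30}, {"dp": [-76, -68, 50], "rot": [0, 0, -0.71], "fingers": 30}, {"dp": [-76, -68, 50], "rot": [0, 0, -0.71], "fingers": 30}])

```text
t: 33.42
eef_pos: [0.5317, -0.1354, 0.1473]
eef_rot: [-0.003, 0.015, 1.0, 0.001]
wrist_force: [-0.2, -0.4, -0.8]
width: 0.0304
grasp_force: 0.0
```

Run:
```python
from h import *
st();togo([.534,-.147,.092],1.546)
C=cal('wrist');a=cap('wrist','w10.png'); g=cv2.cvtColor(a,cv2.COLOR_RGB2GRAY)
p=proj('wrist',[.5326,-.147,.118],C);print(p)
r=int(p[1])
print(g[r-1:r+2].mean(0)[260:360:2].astype(int).tolist())
```

```text
t 33.42 p [ 0.5317 -0.1354  0.1473] q [-0.003  0.015  1.     0.001] j [-0.38  0.3   1.69  0.    1.16 -1.92] F [-0.2 -0.4 -0.8] w 0.0304 g 0.0
togo [ -3.  -11.7  55.3] [ 0.003 -0.007 -0.005]
[301.56643528 240.0848323 ]
[86, 86, 86, 86, 86, 79, 65, 68, 131, 184, 189, 189, 189, 189, 189, 190, 191, 167, 115, 113, 114, 115, 115, 114, 123, 181, 193, 193, 193, 194, 194, 194, 194, 195, 194, 195, 195, 196, 196, 196, 196, 197, 197, 197, 197, 197, 198, 198, 198, 198]
```

servo_tool(targets=[{"dp": [-2, -11.5, 15], "rot": [0, 0, 0], "fingers": 30}, {"dp": [-2, -11.5, 40], "rot": [0, 0, 0], "fingers": 30}, {"dp": [-2, -11.5, 55], "rot": [0, 0, 0], "fingers": 30}, {"dp": [-2, -11.5, 55], "rot": [0, 0, 0], "fingers": 5}, {"dp": [-2, -11.5, 55], "rot": [0, 0, 0], "fingers": 5}, {"dp": [-2, -11.5, 55], "rot": [0, 0, 0], "fingers": 5}, {"dp": [-2, -11.5, 55], "rot": [0, 0, 0], "fingers": 5}])

```text
t: 34.35
eef_pos: [0.5362, -0.1477, 0.0957]
eef_rot: [0.001, 0.014, 1.0, -0.0]
wrist_force: [-0.1, 0.2, -0.6]
width: 0.0082
grasp_force: 41.8
```

servo_tool(targets=[{"dp": [0, 0, -20], "rot": [0, 0, 0], "fingers": 5}, {"dp": [0, 0, -60], "rot": [0, 0, 0], "fingers": 5}, {"dp": [0, 0, -110], "rot": [0, 0, 0], "fingers": 5}, {"dp": [8, 55, -110], "rot": [0, 0, 0], "fingers": 5}, {"dp": [20, 110, -110], "rot": [0, 0, 0.17], "fingers": 5}, {"dp": [32, 165, -110], "rot": [0, 0, 0.34], "fingers": 5}, {"dp": [44, 220, -110], "rot": [0, 0, 0.51], "fingers": 5}, {"dp": [56, 275, -110], "rot": [0, 0, 0.68], "fingers": 5}, {"dp": [68, 330, -110], "rot": [0, 0, 0.85], "fingers": 5}, {"dp": [78, 385, -110], "rot": [0, 0, 1.02], "fingers": 5}])

```text
t: 35.6
eef_pos: [0.4694, 0.2369, 0.2056]
eef_rot: [0.001, 0.497, 0.868, 0.0]
wrist_force: [1.5, -0.3, -0.9]
width: 0.008
grasp_force: 41.8
```

Run:
```python
from rack import *
st();togo([.4501,.3063,.170],-.179)
```

```text
t 35.6 p [0.4694 0.2369 0.2056] q [0.001 0.497 0.868 0.   ] j [ 0.34  0.22  1.65 -0.    1.27 -0.19] F [ 1.5 -0.3 -0.9] w 0.008 g 41.8
togo [69.6 18.4 35.6] [0.001 0.    0.709]
```

servo_tool(targets=[{"dp": [23, 6, 0], "rot": [0, 0, 0.18], "fingers": 5}, {"dp": [46, 12, 0], "rot": [0, 0, 0.36], "fingers": 5}, {"dp": [70, 18, 0], "rot": [0, 0, 0.54], "fingers": 5}, {"dp": [70, 18, 15], "rot": [0, 0, 0.71], "fingers": 5}, {"dp": [70, 18, 35], "rot": [0, 0, 0.71], "fingers": 5}, {"dp": [70, 18, 35], "rot": [0, 0, 0.71], "fingers": 5}, {"dp": [70, 18, 35], "rot": [0, 0, 0.71], "fingers": 5}])

```text
t: 36.48
eef_pos: [0.4501, 0.3048, 0.1708]
eef_rot: [0.0, 0.766, 0.643, 0.001]
wrist_force: [-0.4, 0.9, -0.7]
width: 0.0087
grasp_force: 41.8
```

Run:
```python
from wslots import *
r=wslots([.5239,.2929],-.179,None,'w11.png'); report(r); togo([.4501,.3063,.0875],-.179)
g=r.mean(2); print(g[45:52,50:110].mean(0).astype(int)[::2].tolist())
cv2.imwrite('pics/w11c.png',np.vstack([cv2.resize(r,(800,400)),np.zeros((1,800,3),np.uint8)])[:,:,::-1])
```

```text
t 36.48 p [0.4501 0.3048 0.1708] q [0.    0.766 0.643 0.001] j [ 0.47  0.27  1.67 -0.    1.2   0.64] F [-0.4  0.9 -0.7] w 0.0087 g 41.8
s-75 dark cols -95 -56
s-25 dark cols -45 -19
rows dark y 50 14
rows dark y 37 -34
low edge y at -95 -74
low edge y at -50 -74
low edge y at 50 -45
togo [ 1.3 -0.6 83.6] [ 0.002 -0.001  0.004]
[149, 149, 149, 149, 149, 149, 149, 149, 131, 103, 102, 102, 102, 102, 102, 102, 119, 146, 149, 149, 149, 149, 149, 149, 149, 149, 149, 149, 149, 149]
```

View pics/w11c.png

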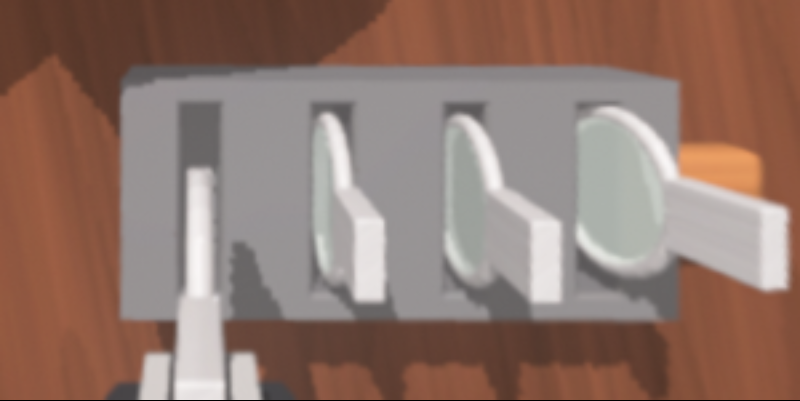

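The three filed lenses stand in their slots. The held lens is centred on the last slot (rectified u 200). Lowering it.

servo_tool(targets=[{"dp": [1.5, -0.5, 15], "rot": [0, 0, 0], "fingers": 5}, {"dp": [1.5, -0.5, 35], "rot": [0, 0, 0], "fingers": 5}, {"dp": [1.5, -0.5, 55], "rot": [0, 0, 0], "fingers": 5}, {"dp": [1.5, -0.5, 75], "rot": [0, 0, 0], "fingers": 5}, {"dp": [1.5, -0.5, 82], "rot": [0, 0, 0], "fingers": 5}, {"dp": [1.5, -0.5, 82], "rot": [0, 0, 0], "fingers": 5}])

```text
t: 37.28
eef_pos: [0.4496, 0.3062, 0.088]
eef_rot: [0.0, 0.766, 0.643, 0.0]
wrist_force: [1.3, -0.0, -0.4]
width: 0.0084
grasp_force: 41.8
```

servo_tool(targets=[{"dp": [0, 0, 1.5], "rot": [0, 0, 0], "fingers": 5}, {"dp": [0, 0, 1.5], "rot": [0, 0, 0], "fingers": 5}])

```text
t: 37.52
eef_pos: [0.4496, 0.3063, 0.0869]
eef_rot: [0.0, 0.766, 0.643, 0.0]
wrist_force: [0.2, 0.5, -0.1]
width: 0.0079
grasp_force: 41.8
```

servo_tool(targets=[{"dp": [0, 0, 1], "rot": [0, 0, 0], "fingers": 5}, {"dp": [0, 0, 1], "rot": [0, 0, 0], "fingers": 5}])

```text
t: 37.78
eef_pos: [0.4498, 0.3063, 0.0868]
eef_rot: [0.0, 0.766, 0.643, 0.001]
wrist_force: [-1.0, -0.8, 4.4]
width: 0.008
grasp_force: 42.7
```

servo_tool(targets=[{"dp": [0, 0, 0.5], "rot": [0, 0, 0], "fingers": 30}, {"dp": [0, 0, 0.5], "rot": [0, 0, 0], "fingers": 30}, {"dp": [0, 0, -40], "rot": [0, 0, 0], "fingers": 30}, {"dp": [0, 0, -100], "rot": [0, 0, 0], "fingers": 30}, {"dp": [-50, 16, -145], "rot": [0, 0, 0.18], "fingers": 45}, {"dp": [-105, 34, -145], "rot": [0, 0, 0.36], "fingers": 45}, {"dp": [-160, 52, -145], "rot": [0, 0, 0.54], "fingers": 45}, {"dp": [-215, 70, -145], "rot": [0, 0, 0.72], "fingers": 45}, {"dp": [-270, 88, -145], "rot": [0, 0, 0.9], "fingers": 45}, {"dp": [-325, 106, -145], "rot": [0, 0, 1.08], "fingers": 45}])

```text
t: 39.02
eef_pos: [0.4973, -0.0341, 0.2306]
eef_rot: [-0.0, 0.988, 0.154, 0.0]
wrist_force: [0.4, 0.3, -0.2]
width: 0.0449
grasp_force: 0.0
```

Run:
```python
from h import *
st();togo([.529,-.242,.215],-2.495)
```

```text
t 39.02 p [ 0.4973 -0.0341  0.2306] q [-0.     0.988  0.154  0.   ] j [-0.21  0.16  1.66  0.    1.32  1.05] F [ 0.4  0.3 -0.2] w 0.0449 g 0.0
togo [-33.3 207.7  15.6] [-0.000e+00 -1.000e-03  1.234e+00]
```

servo_tool(targets=[{"dp": [-5, 40, 0], "rot": [0, 0, 0.18], "fingers": 45}, {"dp": [-12, 80, 0], "rot": [0, 0, 0.36], "fingers": 45}, {"dp": [-20, 120, 0], "rot": [0, 0, 0.54], "fingers": 45}, {"dp": [-27, 160, 0], "rot": [0, 0, 0.72], "fingers": 45}, {"dp": [-33, 208, 0], "rot": [0, 0, 0.9], "fingers": 45}, {"dp": [-33, 208, 0], "rot": [0, 0, 1.08], "fingers": 45}, {"dp": [-33, 208, 0], "rot": [0, 0, 1.235], "fingers": 45}, {"dp": [-33, 208, 0], "rot": [0, 0, 1.235], "fingers": 45}])

```text
t: 40.02
eef_pos: [0.5304, -0.2404, 0.2302]
eef_rot: [-0.0, 0.897, -0.443, -0.0]
wrist_force: [-0.4, 0.5, -0.2]
width: 0.0449
grasp_force: 0.0
```

Run:
```python
from h import *
st();togo([.529,-.242,.1635],-2.495)
C=cal('wrist');a=cap('wrist','w12.png')
# brass wing: rays on wing top z=.183
h=cv2.cvtColor(a,cv2.COLOR_RGB2HSV); m=((h[...,0]>12)&(h[...,0]<28)&(h[...,1]>110)&(h[...,2]>140)).astype(np.uint8)
k,l,s,c=cv2.connectedComponentsWithStats(m)
p=proj('wrist',[.529,-.242,.183],C);print(p)
for i in range(1,k):
    if s[i,4]>300:
        v,u=np.nonzero(l==i);P=np.array([onz('wrist',x,y,.183,C)[:2]*1e3 for x,y in zip(u,v)],np.float32)
        r=cv2.minAreaRect(P); print(s[i],r)
```

```text
t 40.02 p [ 0.5304 -0.2404  0.2302] q [-0.     0.897 -0.443 -0.   ] j [-0.55  0.29  1.49  0.    1.36  1.94] F [-0.4  0.5 -0.2] w 0.0449 g 0.0
togo [ 0.5  2.1 66.7] [0.    0.001 0.007]
[320.2600743  223.28541996]
[ 306  170   33   93 1851] ((529.8901977539062, -245.2667236328125), (20.933910369873047, 66.59712219238281), 38.63786315917969)
[101 201  33  41 629] ((654.2754516601562, -140.06591796875), (26.842164993286133, 31.684127807617188), 2.665889024734497)
[ 424  206   51   58 1794] ((446.0086364746094, -290.2430114746094), (36.39828872680664, 47.600318908691406), 87.45344543457031)
[311 294  35  39 333] ((476.1229553222656, -183.58154296875), (27.315153121948242, 40.1674690246582), 36.784385681152344)
```

servo_tool(targets=[{"dp": [0, 1.5, 30], "rot": [0, 0, 0.005], "fingers": 45}, {"dp": [0, 1.5, 55], "rot": [0, 0, 0.005], "fingers": 40}, {"dp": [0, 1.5, 66], "rot": [0, 0, 0.005], "fingers": 35}, {"dp": [0, 1.5, 66], "rot": [0, 0, 0.005], "fingers": 6}, {"dp": [0, 1.5, 66], "rot": [0, 0, 0.005], "fingers": 6}, {"dp": [0, 1.5, 66], "rot": [0, 0, 0.005], "fingers": 6}, {"dp": [0, 1.5, 66], "rot": [0, 0, 0.005], "fingers": 6}], squeeze=70)

```text
t: 40.95
eef_pos: [0.5287, -0.2416, 0.1649]
eef_rot: [0.001, 0.895, -0.445, -0.0]
wrist_force: [-3.6, -1.9, -1.7]
width: 0.0105
grasp_force: 68.5
```

servo_tool(targets=[{"dp": [0, 0, 0], "rot": [0, 0, -0.15], "fingers": 6}, {"dp": [0, 0, 0], "rot": [0, 0, -0.3], "fingers": 6}, {"dp": [0, 0, 0], "rot": [0, 0, -0.45], "fingers": 6}, {"dp": [0, 0, 0], "rot": [0, 0, -0.6], "fingers": 6}, {"dp": [0, 0, 0], "rot": [0, 0, -0.75], "fingers": 6}, {"dp": [0, 0, 0], "rot": [0, 0, -0.9], "fingers": 6}, {"dp": [0, 0, 0], "rot": [0, 0, -1.05], "fingers": 6}, {"dp": [0, 0, 0], "rot": [0, 0, -1.2], "fingers": 6}])

```text
t: 41.95
eef_pos: [0.5284, -0.2424, 0.1649]
eef_rot: [0.001, 0.99, 0.139, -0.001]
wrist_force: [-5.0, -4.0, -1.1]
width: 0.0102
grasp_force: 68.1
```

servo_tool(targets=[{"dp": [0, 0, 0], "rot": [0, 0, -0.15], "fingers": 6}, {"dp": [0, 0, 0], "rot": [0, 0, -0.3], "fingers": 6}, {"dp": [0, 0, 0], "rot": [0, 0, -0.45], "fingers": 6}, {"dp": [0, 0, 0], "rot": [0, 0, -0.6], "fingers": 6}, {"dp": [0, 0, 0], "rot": [0, 0, -0.75], "fingers": 6}, {"dp": [0, 0, 0], "rot": [0, 0, -0.9], "fingers": 6}, {"dp": [0, 0, 0], "rot": [0, 0, -1.05], "fingers": 6}, {"dp": [0, 0, 0], "rot": [0, 0, -1.15], "fingers": 6}, {"dp": [0, 0, 0], "rot": [0, 0, -1.22], "fingers": 6}, {"dp": [0, 0, 0], "rot": [0, 0, -1.25], "fingers": 6}])

```text
t: 43.2
eef_pos: [0.5291, -0.243, 0.1649]
eef_rot: [0.001, 0.723, 0.691, -0.001]
wrist_force: [-3.2, -6.0, -4.0]
width: 0.0101
grasp_force: 68.0
```

Run:
```python
from h import *
s=st();print(s['wrist_torque']); togo([.53,-.242,.1635],-.0249)
```

```text
t 43.2 p [ 0.5291 -0.243   0.1649] q [ 0.001  0.723  0.691 -0.001] j [-0.55  0.33  1.6  -0.    1.21 -0.5 ] F [-3.2 -6.  -4. ] w 0.0101 g 68.0
[-0.81393296  0.725251   -0.08892998]
togo [1.1 0.9 1.4] [-0.     0.003 -0.021]
```

servo_tool(targets=[{"dp": [0, 0, 0], "rot": [0, 0, -0.04], "fingers": 6}, {"dp": [0, 0, 0], "rot": [0, 0, -0.08], "fingers": 6}, {"dp": [0, 0, 0], "rot": [0, 0, -0.08], "fingers": 6}])

```text
t: 43.58
eef_pos: [0.5292, -0.2426, 0.165]
eef_rot: [0.001, 0.697, 0.717, -0.0]
wrist_force: [-3.1, -4.6, -2.2]
width: 0.01
grasp_force: 74.4
```

Run:
```python
from h import *
s=st();print(s['wrist_torque']); togo([.53,-.242,.1635],-.0249)
```

```text
t 43.58 p [ 0.5292 -0.2426  0.165 ] q [ 0.001  0.697  0.717 -0.   ] j [-0.55  0.33  1.6  -0.    1.21 -0.58] F [-3.1 -4.6 -2.2] w 0.01 g 74.4
[-0.62640264  0.57610924 -1.22903795]
togo [0.6 0.8 1.5] [0.001 0.002 0.054]
```

The nut is at its tight stop. I'll release it, retreat and check.

servo_tool(targets=[{"dp": [0, 0, 0], "rot": [0, 0, 0], "fingers": 40}, {"dp": [0, 0, 0], "rot": [0, 0, 0], "fingers": 40}, {"dp": [0, 0, -40], "rot": [0, 0, 0], "fingers": 40}, {"dp": [0, 0, -90], "rot": [0, 0, 0], "fingers": 40}, {"dp": [0, -60, -130], "rot": [0, 0, 0], "fingers": 40}, {"dp": [0, -120, -150], "rot": [0, 0, 0], "fingers": 40}, {"dp": [0, -120, -150], "rot": [0, 0, 0], "fingers": 40}, {"dp": [0, -120, -150], "rot": [0, 0, 0], "fingers": 40}])

```text
t: 44.58
eef_pos: [0.41, -0.2454, 0.3154]
eef_rot: [0.001, 0.695, 0.719, 0.001]
wrist_force: [-0.3, 1.1, 0.4]
width: 0.0401
grasp_force: 0.0
```

Run:
```python
from h import *
st(); b=cap('side');d=cap('scene')
o=np.vstack([cv2.resize(b[140:300,150:440],(544,300),interpolation=2),cv2.resize(d[110:270,200:490],(544,300),interpolation=2)])
cv2.imwrite('pics/fin.png',o[:,:,::-1])
```

```text
t 44.58 p [ 0.41   -0.2454  0.3154] q [0.001 0.695 0.719 0.001] j [-0.69  0.09  1.54  0.    1.51 -0.72] F [-0.3  1.1  0.4] w 0.0401 g 0.0
```

View pics/fin.png

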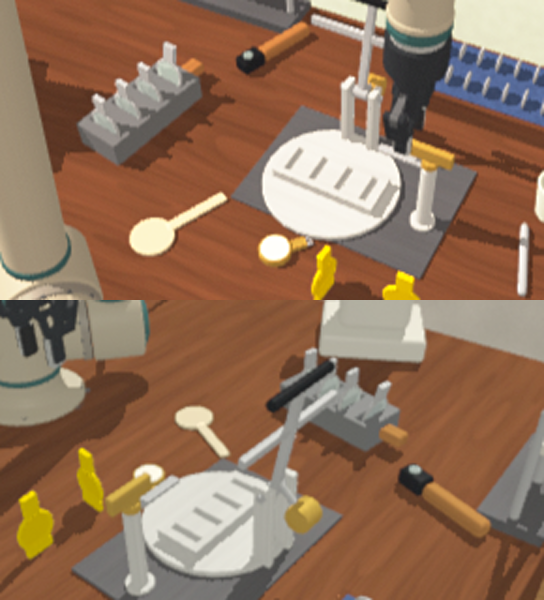

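The picture shows all four lenses in the rack (side, around (140,95)), the guard open, and the nut's tongue pointing +y, so it is tight.

```bash
python3 -c "
from cell import arm
print(arm.finish_job())"
```

```text
the job is handed in; nothing more can be done
None
```

The job is handed in at about 45 s of the 210 s: all four lenses stand in the rack, the guard arm rests open by itself, the clamp nut is back at its tight stop, and I left the other instruments alone. The rack was knocked aside mid-run, so I re-measured it before filing the last three lenses.

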